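# Sight a pyrometer into a kiln's spyhole and dock it

### The job

Take a reading of the test kiln with the hand-held infrared pyrometer: pick it up, sight it straight into the open spyhole in the kiln door, square to the door, with its lens about 10 cm in front of the hole, and hold it still there for about two seconds. Then put it away by standing it upright in its charging dock, the tapered foot gently set fully home in the tapered well, and let go. Do not touch the hot kiln, and leave the other things on the bench where they are.

Things in the scene. Friction and masses are not known exactly. Their poses are not given: they have to be found in the camera images.
- pyrometer: Loose grey and black pistol-shaped infrared pyrometer, 0.35 kg, 147 mm high, standing upright on its foot on the bench at the start. Origin: centre of the foot's underside; x = sighting direction (within 0.5 rad of world +x at the start), z up. Foot: rectangular frustum 44 (x) x 34 (y) mm at the underside, 60 x 50 mm at height 45 mm. It may start on the left with the dock on the right, or the reverse.
- head (a point): Centre of the pyrometer's box-shaped head, at (0, 0, 122) mm in the pyrometer's frame; same axes. The head is 100 mm long (x from -50 to 50), 40 mm wide (y) with flat parallel sides, and spans heights 100 to 144 mm, a low rib on top to 147 mm; below it the grip is only about 36 x 30 mm. It can be pinched here from above across its 40 mm width.
- lens (a point): Centre of the lens at the tip of the pyrometer's round nose (41 mm across, x from 50 to 75 mm on the head's front), at (75, 0, 122) mm in the pyrometer's frame; same axes: the line of sight leaves it along +x.
- dock: Grey charging dock, fixed to the bench, 92 (x) x 84 (y) x 52 mm, with a tapered rectangular well open at the top, its floor black with two brass contacts. Origin: centre of its underside; z up. The well's long side lies along the dock's x axis, which is within 0.4 rad of world x; the pyrometer may face either way along it.
- well (a point): Centre of the well's floor, 12 mm above the dock's origin; same axes as the dock. The well is 46 (x) x 36 (y) mm at this floor and about 60 x 50 mm at the rim 40 mm above it. The pyrometer's foot is fully home when its underside stands on this floor: it then has 1 mm to spare all round and its top 5 mm show above the rim.
- kiln: Bench-top test kiln, grey and steel, fixed at the back left of the bench, 190 deep (x) x 180 wide (y) x 335 mm high with its vent cap. Origin: on the bench under the middle of the door's front face; x points into the door, so the door faces its -x, towards the robot within 0.25 rad. The steel door handle stands 25 mm out of the door, 70 mm to the right of the spyhole; nothing else stands out over 17 mm.
- spyhole (a point): Centre of the mouth of the open spyhole in the kiln door, a white ceramic ring 42 mm across with a 27 mm hole, 215 mm above the bench, at (-6, 0, 215) mm in the kiln's frame; same axes: the hole runs level along x. The sighting is good with the line of sight within 10 mm of this point, within 0.12 rad of square to the door, and the lens 55 to 155 mm from it.
- cup: Bystander: unglazed cup, 66 mm across, 74 mm high, standing on the bench; origin under its centre.
- bowl: Bystander: small bowl, 68 mm across, 47 mm high; origin under its centre.
- beaker: Bystander: open beaker, 69 mm across, 92 mm high; origin under its centre.
- tile_a: Bystander: flat test tile 55 x 42 x 7 mm lying on the bench between the kiln and the robot; origin under its centre.
- tile_b: Bystander: flat test tile 55 x 42 x 7 mm lying on the bench nearer the robot; origin under its centre.
- bung: Bystander: the spyhole's tapered ceramic plug, 34 mm across, 46 mm high, standing on its wide end on the bench; origin under its centre.
Mind the look-alikes: they are no part of the job. What is shaped like the dock but green or orange is not meant.

How it is judged:
By the outcome, as a careful person would: the job done as asked, in the order asked, and still so for the second after the job is handed in, with the robot touching nothing.
It also fails if it takes over 51 s, if anything falls off the work surface, if the arm or the gripper's body presses on something with over 40 N, if the wrist force passes 120 N, or if a joint passes its speed limit or range.

### The arm

A 6-joint arm with a two-finger parallel gripper is mounted at the origin on the work surface; the furniture and walls round the work are solid. World frame = base frame: x ahead of the robot, y to its left, z up, the work surface at z = 0. Lengths are in mm, angles in rad, forces in N, time in s.
With the tool pointing down it reaches from about 275 to 850 mm from the base axis. Payload 5.2 kg.
Tool frame: the origin (TCP) lies between the finger pads; the fingertips stand 22 mm ahead of it and the grasp point (between the pads) lies 3 mm ahead of it; z points along the fingers, y is the direction in which the jaws open and shut (so a half turn about z gives the same grasp; the last joint's range is limited). The gripper opens to 85 mm and grips with 20 to 120 N. Pads are 22 mm wide; open, the fingers measure 114 mm over their backs; the gripper's body (76 mm by 85 mm) begins 54 mm behind the grasp point. The pads swing forward as they close: fully open they stand 13 mm farther back than shut.
Start: joints at [1.012, 0.259, 1.535, -0, 1.348, -0.203], TCP at [191.566, 515.565, 214.11] pointing down, gripper open.
Joint ranges: [-3.14, 3.14], [-0.91, 2.08], [0.19, 2.58], [-1.22, 4.36], [0.22, 2.71], [-3.12, 3.12]. Speed limits (rad/s): [2.57, 2.57, 3.14, 3.14, 3.14, 3.14].

### API

Orientations are given as a rotation vector (axis times angle).
In Python, from rig import robot gives the robot as it stands. The module is installed in compiled form; this text tells all that it offers.
- The arm moves only by the tool play_rows, never from a script. Its argument "plan" is one flat list of numbers, 6 for each row, row after row: the shift along the tool's x, y, z in cm, then the turn, a rotation vector about the tool's x, y, z in degrees. A call has 1 to 12 rows; each row is the pose to reach, as a shift and turn from the pose commanded when the call began, along the tool's axes at that moment; what a row does not reach only later rows make up. A row lasts 1/10 s, in which the tool goes at most 50 mm and 8.59 degrees, less where a joint would pass 70% of its speed; a pose out of reach is approached as far as the arm can. A call with a gripper value outside its range is refused whole. "gripper" is the closure, from 0 (fully open) to 1 (shut), set as the call begins (left out, the last holds). The fingers move at their own pace and stop on an object; "squeeze" is the grip in N (left out, the last holds). Time passes only in rows, so rows that repeat a pose let the fingers close. It gives the time, the measured TCP pose, the force and the opening at its end, in the units of the state.
- robot.read_state(): the state, without advancing time (a new reading comes with each control period).
- robot.capture(name): name is "side" or "top"; returns a dict with "image" (420x560x3 uint8, red, green, blue), "camera_matrix" (3x3 intrinsics, pixels), "view" (4x4, takes a point from world to camera coordinates). Camera axes: x right, y up, looking along -z (the intrinsics and any distortion apply to the point x, -y, -z); pixel columns grow to the right and rows downward; lengths in mm; the calibration is good to about 2 mm. A picture is of the moment at which its call begins. There is no depth.
- robot.sign_off(): hands the job in, once; it reports no verdict.
The state is a dict: "clock": time; "qpos": joint angles; "dq": joint speeds; "joint_torque": joint torques, N m; "ee_pos": TCP position; "orientation": TCP orientation; "contact_force": force on the tool from outside, world axes, zero at the start; "wrist_torque": the same for the moment, N m; "gripper_width": opening from 0.0 (shut) to 1.0 (fully open).
Only numpy, scipy, OpenCV 4.12 (cv2) and the standard library are available. Lean on these libraries where they do the work, as an engineer would, in place of code of your own. Each camera call takes 0.05 s, during which the arm holds its last target.

## Working session

There is one attempt and no reset: what is moved stays moved. The work goes in short steps, Python scripts to look and compute and a tool call to move; the robot and the scene stay as the last step left them, time stands still between calls to the robot, and variables do not carry over. Pictures are saved under pics/ and viewed, and the job is handed in when it is done.

Besides the shell and the picture viewer there is one more tool, called after ">>>" as name(argument=value, ...), one argument or row to a line, values as JSON. play_rows: Moves the arm, as the interface text tells. Its arguments: {"type":"object","properties":{"plan":{"type":"array","items":{"type":"number"}},"gripper":{"type":"number"},"squeeze":{"type":"number"}},"required":["plan"]}

```bash
mkdir -p pics; cat > h.py <<'E'
import numpy as np, cv2, pickle
from rig import robot
def snap(n,f):
    c=robot.capture(n); cv2.imwrite(f'pics/{f}.png',c['image'][:,:,::-1]); pickle.dump(c,open(f'pics/{f}.pkl','wb')); return c
def load(f): return pickle.load(open(f'pics/{f}.pkl','rb'))
def ray(c,u,v):
    K=np.array(c['camera_matrix']);V=np.array(c['view'])
    d=np.linalg.inv(K)@[u,v,1]; d=np.array([d[0],-d[1],-d[2]])
    R=V[:3,:3]; o=-R.T@V[:3,3]; return o,R.T@d
def onz(c,u,v,z):
    o,d=ray(c,u,v); return o+d*(z-o[2])/d[2]
def proj(c,p):
    K=np.array(c['camera_matrix']);V=np.array(c['view'])
    q=V[:3,:3]@np.array(p,float)+V[:3,3]; q=np.array([q[0],-q[1],-q[2]]); q=K@q; return q[:2]/q[2]
def tri(c1,p1,c2,p2):
    o1,d1=ray(c1,*p1);o2,d2=ray(c2,*p2)
    A=np.stack([d1,-d2],1); t=np.linalg.lstsq(A,o2-o1,rcond=None)[0]
    a=o1+d1*t[0];b=o2+d2*t[1]; return (a+b)/2,np.linalg.norm(a-b)
E
python3 - <<'E'
from h import *
for n in('top','side'):
    c=snap(n,n+'0'); print([k for k in c]); print(c['camera_matrix'],c['view'])
print(robot.read_state())
E
```

```text
['image', 'camera_matrix', 'view']
[[531.67122128   0.         272.81237566]
 [  0.         531.67122128 209.58956006]
 [  0.           0.           1.        ]] [[ 8.92171332e-03 -9.99921286e-01 -8.82178478e-03  2.25822862e+01]
 [ 9.82856673e-01  7.14406576e-03  1.84232792e-01 -4.76015298e+02]
 [-1.84155267e-01 -1.03142222e-02  9.82843047e-01 -1.34518093e+03]
 [ 0.00000000e+00  0.00000000e+00  0.00000000e+00  1.00000000e+00]]
['image', 'camera_matrix', 'view']
[[522.29210925   0.         288.48073292]
 [  0.         522.29210925 211.31203184]
 [  0.           0.           1.        ]] [[ 9.31407569e-01  3.63972100e-01  2.06187649e-03 -4.45939460e+02]
 [-2.99370992e-01  7.62846242e-01  5.73099137e-01  2.83693575e+01]
 [ 2.07019201e-01 -5.34406140e-01  8.19483452e-01 -1.62198061e+03]
 [ 0.00000000e+00  0.00000000e+00  0.00000000e+00  1.00000000e+00]]
{'clock': 0.1, 'qpos': array([ 1.01219384e+00,  2.59264880e-01,  1.53597797e+00,  3.00290021e-06,
        1.34803274e+00, -2.02813852e-01]), 'dq': array([ 0.00120286, -0.00278446, -0.00393105, -0.00140984, -0.00073989,
        0.00037966]), 'joint_torque': array([ 2.24292002e-03, -4.46965456e+01, -2.91244501e+01, -1.46149300e-04,
        6.32345618e-03,  2.69373686e-05]), 'ee_pos': array([191.28683492, 515.11479036, 213.35895248]), 'orientation': array([-5.55818148e-01, -3.09139430e+00,  2.45208733e-03]), 'contact_force': array([ 0.32953041,  0.58122084, -0.59214416]), 'wrist_torque': array([-0.01848452,  0.01919351, -0.04020818]), 'gripper_width': 1.0025684793768246}
```

View pics/top0.png

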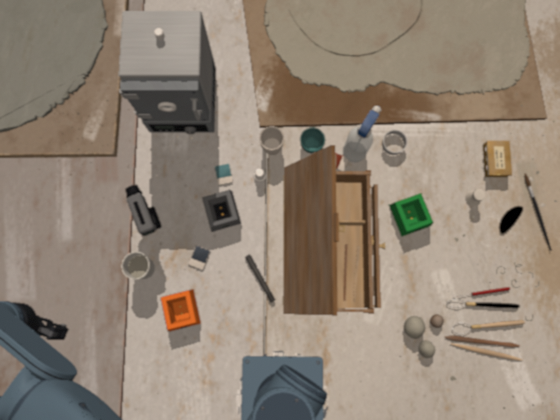

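View pics/side0.png

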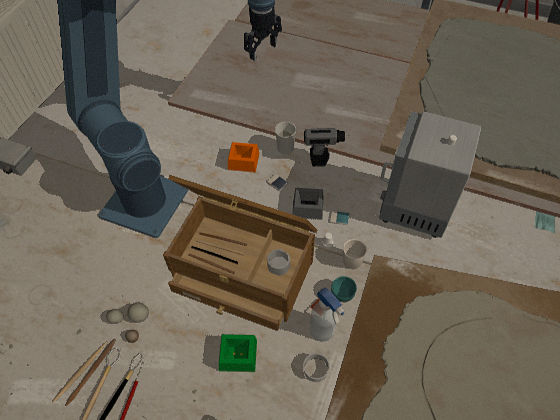

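The top view shows the pyrometer at about (142,210), the grey dock at (221,210), the kiln spyhole at (167,106), and the orange and green decoys at (180,310) and (411,214). I'll zoom in next.

```bash
python3 - <<'E'
from h import *
def crop(f,x0,y0,w,h,s,o):
    c=load(f); im=c['image'][y0:y0+h,x0:x0+w,::-1]
    im=cv2.resize(im,None,fx=s,fy=s,interpolation=cv2.INTER_CUBIC)
    im=cv2.convertScaleAbs(im,alpha=1.5,beta=10)
    cv2.imwrite(f'pics/{o}.png',im)
crop('top0',110,80,133,100+60,3.7*1,'t_a')
crop('top0',115,170,140,100,5.7,'t_b')
crop('side0',260,100,220,160,3.6,'s_a')
E
```

```text
(no output)
```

View pics/t_a.png

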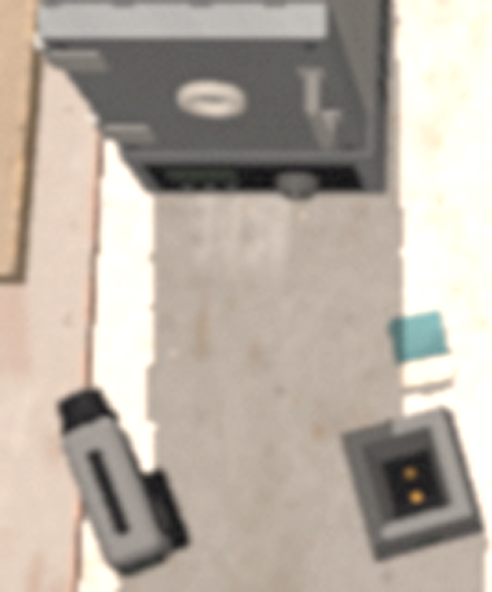

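View pics/t_b.png

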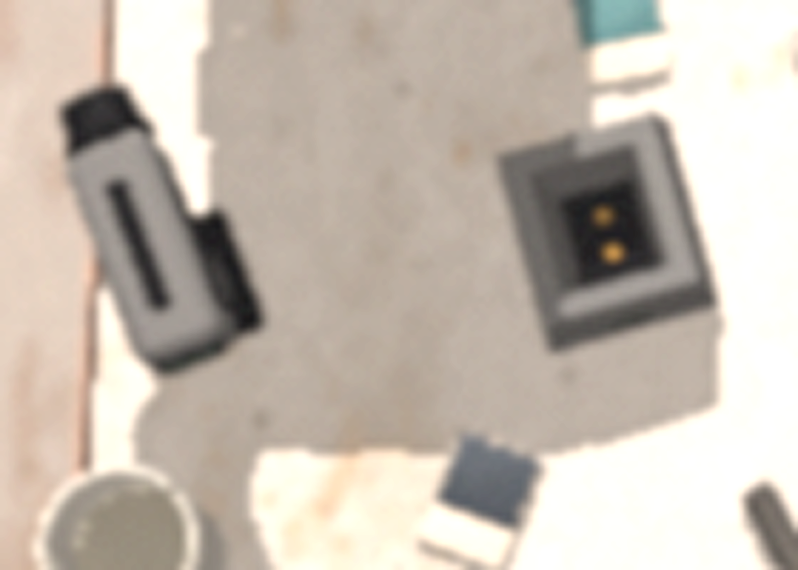

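View pics/s_a.png

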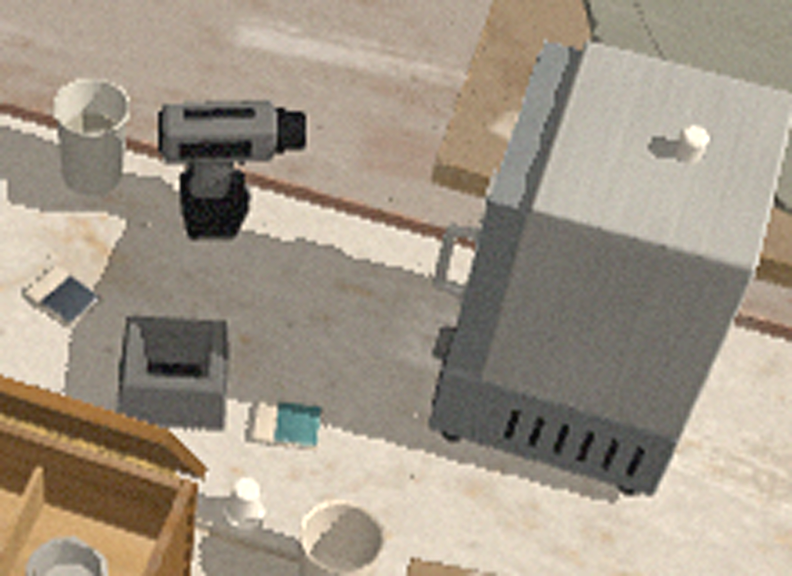

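```bash
python3 - <<'E'
from h import *
np.set_printoptions(precision=1,suppress=True)
t=load('top0');s=load('side0')
B=lambda x,y:(115+x/5.7-.41,170+y/5.7-.41); A=lambda x,y:(110+x/3.7-.37,80+y/3.7-.37); S=lambda x,y:(260+x/3.6-.36,100+y/3.6-.36)
a,b=onz(t,*B(118,182),147),onz(t,*B(160,306),147)
print('rib',a,b,(a+b)/2,np.linalg.norm(a-b),np.arctan2(*(a-b)[[1,0]]))
a,b=onz(s,*S(184,115),147),onz(s,*S(254,111),147)
print('rib side',a,b,(a+b)/2,np.linalg.norm(a-b),np.arctan2(*(a-b)[[1,0]]))
print('spy',onz(t,*A(211,99),215))
for z,p,q in((0,(155,192),(385,190)),(280,(45,40),(325,38)),(300,(45,5),(325,3))):
    a,b=onz(t,*A(*p),z),onz(t,*A(*q),z);d=a-b
    print('door',z,a,b,np.linalg.norm(d),np.arctan2(-d[0],d[1]))
# dock outer corners top z=52
for p in((500,157),(660,115),(715,300),(555,350)):
    print('dock',p,onz(t,*B(*p),52),onz(t,*B(*p),0))
# contacts
a,b=onz(t,*B(603,215),12),onz(t,*B(613,253),12);print('contacts',a,b,(a+b)/2,np.arctan2(*(a-b)[[1,0]]))
# floor corners
F=[onz(t,*B(*p),12) for p in((562,200),(628,182),(662,262),(580,288))]
print(F,np.mean(F,0))
for p in((127,319),(227,319),(228,398),(122,395)): print('dock side z52',onz(s,*S(*p),52))
print(proj(s,[0,0,0]),proj(t,[0,0,0]))
E
```

```text
rib [474.1 359.7 147. ] [420.7 338.8 147. ] [447.4 349.2 147. ] 57.285106658941075 0.37229686933270706
rib side [420.  336.2 147. ] [473.8 362.4 147. ] [446.9 349.3 147. ] 59.767956276533134 -2.6893597411962666
spy [691.6 279.3 215. ]
door 0 [702.5 366.1   0. ] [705.1 193.2   0. ] 172.99913747907112 0.014971130688629064
door 280 [703.5 368.2 280. ] [705.7 196.8 280. ] 171.4799356163661 0.012700795954413006
door 300 [717.4 363.3 300. ] [719.5 194.3 300. ] 169.03549729016706 0.012549526865437746
dock (500, 157) [506.2 210.9  52. ] [517.1 218.5   0. ]
dock (660, 115) [526.4 138.   52. ] [538.1 142.8   0. ]
dock (715, 300) [440.5 110.9  52. ] [448.9 114.7   0. ]
dock (555, 350) [417. 183.  52.] [424.6 189.5   0. ]
contacts [487.1 167.3  12. ] [469.  162.2  12. ] [478.  164.8  12. ] 0.27890619946209033
[array([494.1, 186.9,  12. ]), array([503., 156.,  12.]), array([464.8, 139.1,  12. ]), array([452.2, 177.2,  12. ])] [478.5 164.8  12. ]
dock side z52 [427.9 183.6  52. ]
dock side z52 [506.6 214.5  52. ]
dock side z52 [534.2 137.7  52. ]
dock side z52 [452.2 108.8  52. ]
[144.9 202.2] [281.7 397.7]
```

```bash
python3 - <<'E'
from h import *
def crop(f,x0,y0,w,h,s,o):
    c=load(f); im=c['image'][y0:y0+h,x0:x0+w,::-1]
    im=cv2.resize(im,None,fx=s,fy=s,interpolation=cv2.INTER_CUBIC)
    im=cv2.convertScaleAbs(im,alpha=1.5,beta=10)
    cv2.imwrite(f'pics/{o}.png',im)
crop('top0',195,183,52,52,11,'t_d')
crop('side0',285,180,50,45,12,'s_d')
for f in('top0','side0'):
    c=load(f);print(ray(c,280,210)[0])
E
```

```text
[ 219.93118567   12.1066983  1409.99856656]
[ 759.62548146 -726.12833246 1313.84728715]
```

View pics/t_d.png

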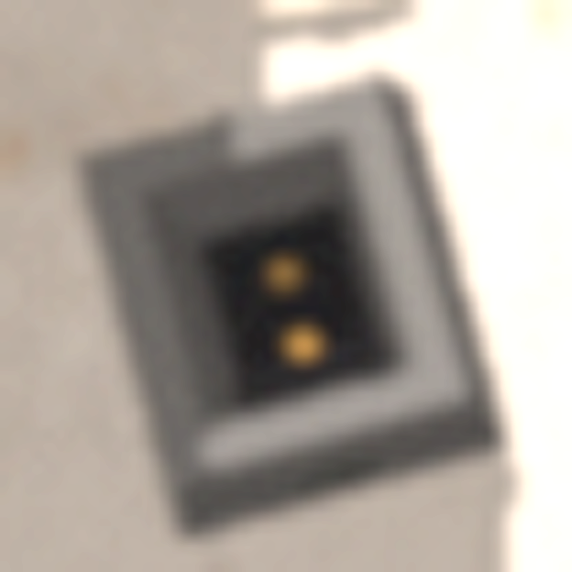

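View pics/s_d.png

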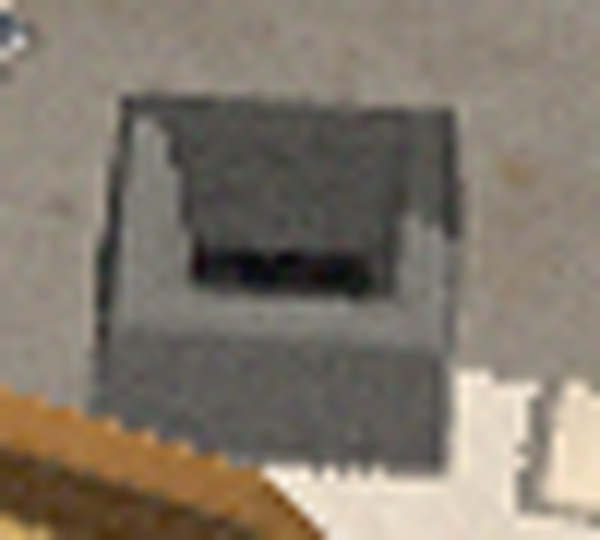

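```bash
python3 - <<'E'
from h import *
np.set_printoptions(precision=1,suppress=True)
t=load('top0');s=load('side0')
T=lambda x,y:(195+(x+.5)/11-.5,183+(y+.5)/11-.5);S=lambda x,y:(285+(x+.5)/12-.5,180+(y+.5)/12-.5)
P=[onz(t,*T(*p),52) for p in((85,157),(385,80),(470,393),(172,475))]
Q=[onz(s,*S(*p),52) for p in((130,97),(455,108),(448,348),(118,330))]
for P in(P,Q):
    print(np.array(P),np.mean(P,0)); print([np.linalg.norm(P[i]-P[i-1]) for i in range(4)])
    print([np.arctan2(*(P[i]-P[i-1])[[1,0]]) for i in range(4)])
F=[onz(t,*T(*p),12) for p in((207,243),(338,207),(395,362),(245,402))]
print(np.array(F),np.mean(F,0))
print('contacts',onz(t,*T(284,272),12),onz(t,*T(303,344),12))
print('floor side',[onz(s,*S(*p),12) for p in((197,285),(375,295))])
E
```

```text
[[507.  211.   52. ]
 [526.2 140.1  52. ]
 [450.8 118.3  52. ]
 [430.7 188.   52. ]] [478.7 164.4  52. ]
[np.float64(79.67152181299129), np.float64(73.45096196087106), np.float64(78.53043434155984), np.float64(72.54009428683251)]
[np.float64(0.29333286400106123), np.float64(-1.3058105543794611), np.float64(-2.859560034068531), np.float64(1.8512291958607943)]
[[428.4 186.4  52. ]
 [506.3 213.2  52. ]
 [529.2 142.2  52. ]
 [451.5 117.5  52. ]] [478.8 164.8  52. ]
[np.float64(72.64890884332515), np.float64(82.41718153210017), np.float64(74.64613567050147), np.float64(81.53140679837621)]
[np.float64(1.894934315227394), np.float64(0.3314718482727155), np.float64(-1.2586534082373944), np.float64(-2.8344725625640828)]
[[494.2 186.4  12. ]
 [503.4 154.6  12. ]
 [465.1 139.8  12. ]
 [455.  176.   12. ]] [479.4 164.2  12. ]
contacts [487.2 167.4  12. ] [469.4 162.3  12. ]
floor side [array([455.5, 164.9,  12. ]), array([499. , 178.6,  12. ])]
```

```bash
python3 - <<'E'
from h import *
t=load('top0');s=load('side0')
yaw=0.40; c0=np.array([447,349.3,0]); R=np.array([[np.cos(yaw),-np.sin(yaw),0],[np.sin(yaw),np.cos(yaw),0],[0,0,1]])
pts=[(x,y,144) for x in(-50,50) for y in(-20,20)]+[(75,0,142.5),(75,20.5,122),(75,-20.5,122),(75,0,101.5)]+[(x,y,0) for x in(-22,22) for y in(-17,17)]+[(x,y,45) for x in(-30,30) for y in(-25,25)]
for f,c,x0,y0,w,h,k in(('t',t,120,180,50,55,11),('s',s,300,120,50,50,12)):
    im=c['image'][y0:y0+h,x0:x0+w,::-1]; im=cv2.resize(im,None,fx=k,fy=k,interpolation=cv2.INTER_CUBIC); im=cv2.convertScaleAbs(im,alpha=1.8,beta=15)
    for i,p in enumerate(pts):
        u=(proj(c,R@p+c0)-[x0,y0]+.5)*k
        cv2.circle(im,tuple(int(v) for v in u),4,[(0,0,255),(0,255,0),(255,0,0),(255,0,255)][i//4],-1)
    cv2.imwrite(f'pics/{f}_p.png',im)
E
```

```text
(no output)
```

View pics/t_p.png

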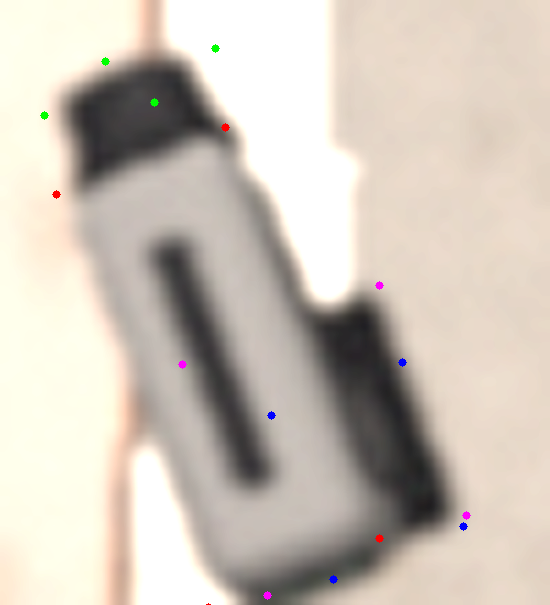

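View pics/s_p.png

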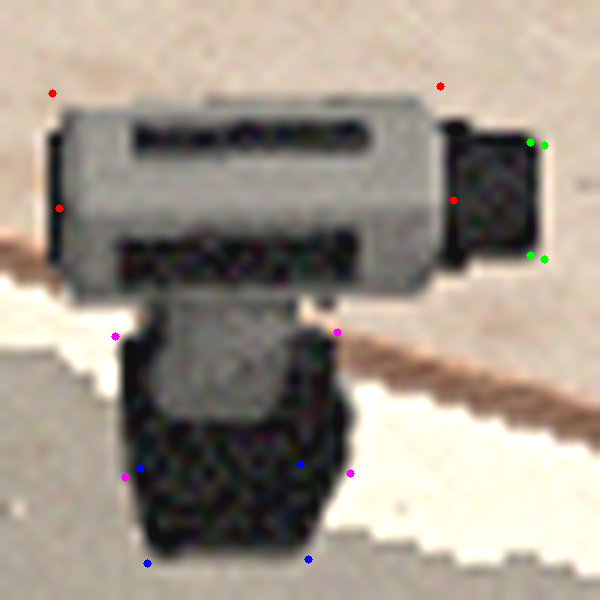

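```bash
python3 - <<'E'
from h import *
np.set_printoptions(precision=1,suppress=True)
t=load('top0');s=load('side0')
T=lambda x,y:(120+(x+.5)/11-.5,180+(y+.5)/11-.5);S=lambda x,y:(300+(x+.5)/12-.5,120+(y+.5)/12-.5)
def rep(n,a,b):d=b-a;print(n,a,b,(a+b)/2,np.linalg.norm(d),np.arctan2(d[1],d[0]))
rep('rib t',onz(t,*T(255,475),147),onz(t,*T(172,250),147))
rep('rib s',onz(s,*S(135,137),147),onz(s,*S(370,134),147))
a,b=tri(t,T(255,475),s,S(135,137)),tri(t,T(172,250),s,S(370,134));print(a,b);rep('tri',a[0],b[0])
rep('foot bottom right edge t z0',onz(t,*T(443,522),0),onz(t,*T(375,300),45))
rep('foot bottom s',onz(s,*S(152,553),0),onz(s,*S(300,553),0))
rep('foot z45 s',onz(s,*S(130,478),45),onz(s,*S(348,478-30),45))
rep('nose tip side',onz(s,*S(540,195),122),onz(s,*S(540,195),122))
rep('nose topline',onz(t,*T(75,95),142),onz(t,*T(190,60),142))
rep('head back',onz(s,*S(50,200),122),onz(s,*S(440,195),122))
E
```

```text
rib t [422.1 338.7 147. ] [472.2 359.8 147. ] [447.2 349.3 147. ] 54.41105690507227 0.3980229432387353
rib s [419.3 338.7 147. ] [474.6 361.6 147. ] [447.  350.2 147. ] 59.90535129681634 0.3919452043161109
(array([420.8, 337.4, 149.4]), np.float64(2.2162588952267424)) (array([473.5, 360.8, 146.6]), np.float64(2.8574045947949656))
tri [420.8 337.4 149.4] [473.5 360.8 146.6] [447.1 349.1 148. ] 57.772588560942395 0.41714440085445886
foot bottom right edge t z0 [434.3 330.1   0. ] [480.8 338.7  45. ] [457.6 334.4  22.5] 65.27542460159741 0.18404812046077448
foot bottom s [433.6 328.8   0. ] [471.1 343.6   0. ] [452.4 336.2   0. ] 40.338668370996025 0.37425782600005636
foot z45 s [430.5 314.9  45. ] [481. 346.  45.] [455.8 330.5  45. ] 59.31350502804389 0.552026346396624
nose tip side [516.3 380.6 122. ] [516.3 380.6 122. ] [516.3 380.6 122. ] 0.0 0.0
nose topline [508.3 384.9 142. ] [516.5 359.6 142. ] [512.4 372.2 142. ] 26.527549108263027 -1.2574440079122333
head back [399.1 332.6 122. ] [492.3 371.1 122. ] [445.7 351.9 122. ] 100.76359169297461 0.391847462599482
```

```bash
cat >> h.py <<'E'
from scipy.spatial.transform import Rotation as Ro
def go(x,y,z,yaw,flip=True):
    """target TCP, tool down, tool x along -heading(yaw) if flip"""
    st=robot.read_state(); R0=Ro.from_rotvec(st['orientation']).as_matrix(); p=np.array(st['ee_pos'])
    s=-1 if flip else 1
    X=s*np.array([np.cos(yaw),np.sin(yaw),0]); Z=np.array([0,0,-1.]); Y=np.cross(Z,X)
    R=np.stack([X,Y,Z],1)
    sh=R0.T@(np.array([x,y,z])-p)/10; rv=Ro.from_matrix(R0.T@R).as_rotvec(degrees=True)
    print('t',round(st['clock'],2),'pos',p.round(1),'yaw',round(float(np.arctan2(s*R0[1,0],s*R0[0,0])),4),'tilt',R0[:2,2].round(4),'F',np.round(st['contact_force'],1),'w',round(st['gripper_width'],3))
    print('shift cm',sh.round(2),'turn',rv.round(2))
E
python3 - <<'E'
from h import *
go(447,350,214,0.39)
t=load('top0');s=load('side0')
S=lambda x,y:(260+x/3.6-.36,100+y/3.6-.36)
for z in(280,300,315):
    a,b=onz(s,*S(545,45),z),onz(s,*S(490,200),z); d=a-b; print(z,a,b,np.arctan2(-d[0],d[1]))
E
```

```text
t 0.1 pos [191.3 515.1 213.4] yaw -0.3558 tilt [-0.0009 -0.0014] F [ 0.3  0.6 -0.6] w 1.003
shift cm [-29.72  -6.57  -0.06] turn [ -0.08  -0.05 -42.73]
280 [693.64750819 387.02029443 280.        ] [694.26544724 217.14492942 280.        ] 0.003637586441213561
300 [694.92386639 365.48619281 300.        ] [695.52985128 198.89710358 300.        ] 0.0036375864412131007
315 [695.88113504 349.3356166  315.        ] [696.4781543  185.21123421 315.        ] 0.003637586441213263
```

>>> play_rows(
  plan=[-4,-0.9,0,0,0,-6,-8,-1.8,0,0,0,-12,-12,-2.7,0,0,0,-18,-16,-3.6,0,0,0,-24,-20,-4.4,0,0,0,-30,-24,-5.3,0,0,0,-36,-27.5,-6.1,0,0,0,-40,-29.7,-6.6,0,0,0,-42.7,-29.7,-6.6,0,0,0,-42.7,-29.7,-6.6,0,0,0,-42.7],
  gripper=0,
  squeeze=60,
)

```text
clock: 1.1
ee_pos: [446.7, 349.9, 213.5]
orientation: [0.604, -3.081, -0.0]
contact_force: [-0.6, -0.5, 0.5]
gripper_width: 1.001
```

```bash
python3 - <<'E'
from h import *
go(447,350,125,0.39)
snap('top','top1');snap('side','side1')
c=load('top1');cv2.imwrite('pics/t1c.png',cv2.resize(c['image'][150:270,80:240,::-1],None,fx=5,fy=5,interpolation=2))
E
```

```text
t 1.1 pos [446.7 349.9 213.5] yaw 0.3873 tilt [-0.0016 -0.0002] F [-0.6 -0.5  0.5] w 1.001
shift cm [-0.05 -0.01  8.85] turn [ 0.02 -0.09 -0.16]
```

View pics/side1.png

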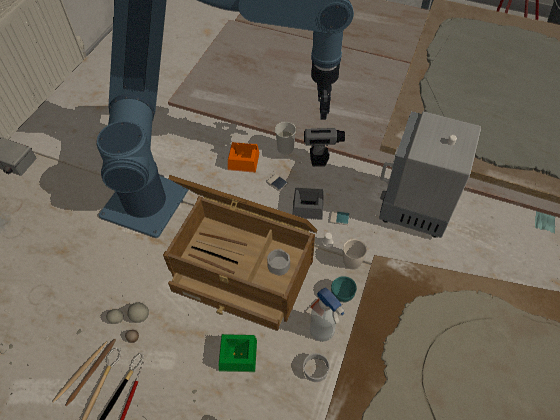

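The side view shows the gripper at about (323,100), directly over the pyrometer head at (323,136), with the jaws across its width. Descending now.

>>> play_rows(
  plan=[0,0,2,0,0,0,0,0,4,0,0,0,0,0,5.5,0,0,0,0,0,7,0,0,0,0,0,8,0,0,0,0,0,8.8,0,0,0,0,0,8.8,0,0,0],
)

```text
clock: 1.9
ee_pos: [445.9, 350.4, 125.2]
orientation: [0.609, -3.08, 0.001]
contact_force: [0.4, 0.1, -0.3]
gripper_width: 1.004
```

>>> play_rows(
  plan=[0,0,0,0,0,0,0,0,0,0,0,0,0,0,0,0,0,0,0,0,0,0,0,0,0,0,0,0,0,0,0,0,0,0,0,0,0,0,0,0,0,0,0,0,0,0,0,0,0,0,0,0,0,0,0,0,0,0,0,0],
  gripper=1,
  squeeze=60,
)

```text
clock: 2.9
ee_pos: [448.5, 351.7, 129.1]
orientation: [-0.607, 3.077, 0.004]
contact_force: [-2.4, 1.4, 12.6]
gripper_width: 0.001
```

```bash
python3 - <<'E'
from h import *
go(447,350,220,0.39)
c=snap('side','side2');cv2.imwrite('pics/s2c.png',cv2.resize(c['image'][60:200,240:420,::-1],None,fx=4,fy=4,interpolation=2))
E
```

```text
t 2.9 pos [448.5 351.7 129.1] yaw 0.3893 tilt [0.0046 0.0037] F [-2.4  1.4 12.6] w 0.001
shift cm [ 0.15 -0.09 -9.09] turn [ 0.09  0.32 -0.04]
```

View pics/s2c.png

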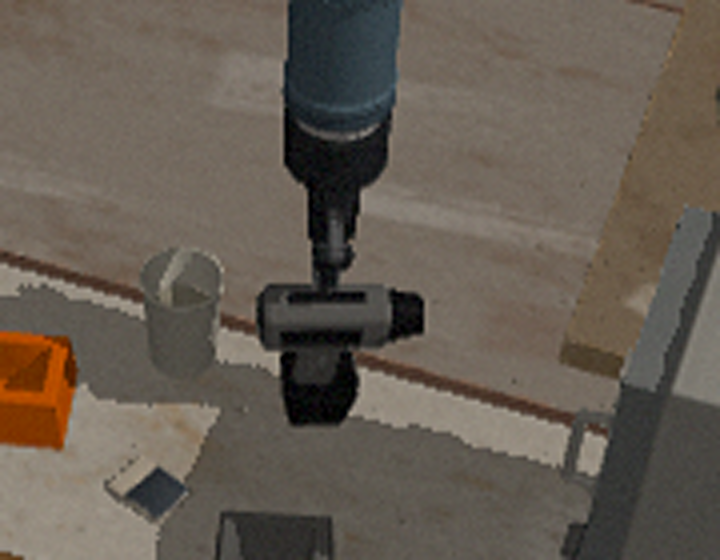

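```bash
python3 - <<'E'
from h import *
c=snap('top','top2');im=cv2.resize(c['image'][150:270,80:240,::-1],None,fx=5,fy=5,interpolation=2);cv2.imwrite('pics/t2c.png',cv2.convertScaleAbs(im,alpha=1.6,beta=20))
s=load('side2')
st=robot.read_state();p=np.array(st['ee_pos']);print(p)
for z in(0,-3,-22,54): 
    u=proj(s,p+[0,0,z]);print(z,u,(u-[240,60])*4, (proj(c,p+[0,0,z])-[80,150])*5)
E
```

```text
[448.47702687 351.7337161  129.05042814]
0 [320.91438307 134.69160007] [323.65753227 298.76640027] [299.2272119 316.1621869]
-3 [320.86297228 135.36475442] [323.45188913 301.45901766] [300.78026931 317.2448272 ]
-22 [320.54097333 139.58089294] [322.16389331 318.32357176] [310.45592967 323.98975483]
54 [321.86736047 122.21365672] [327.46944187 248.85462687] [270.02078992 295.80231532]
```

View pics/t2c.png

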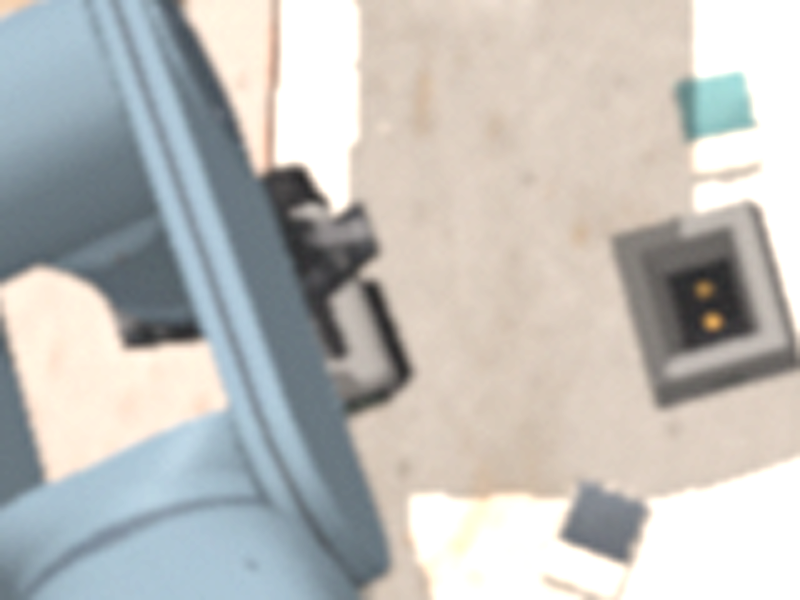

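View pics/t1c.png

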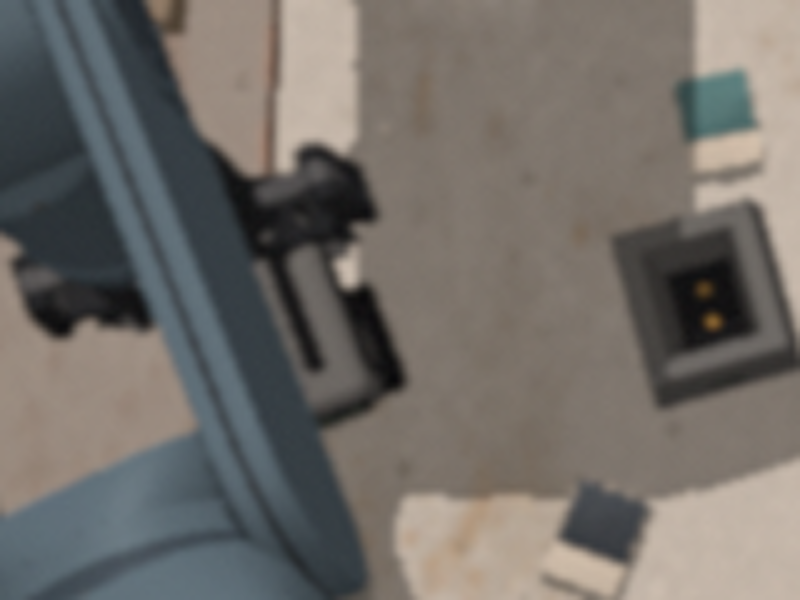

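```bash
python3 - <<'E'
from h import *
for n in('side1','side2'):
    c=load(n);im=cv2.resize(c['image'][85:170,285:365,::-1],None,fx=7,fy=7,interpolation=2);cv2.imwrite(f'pics/{n}z.png',cv2.convertScaleAbs(im,alpha=2.5,beta=20))
E
```

```text
(no output)
```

View pics/side2z.png

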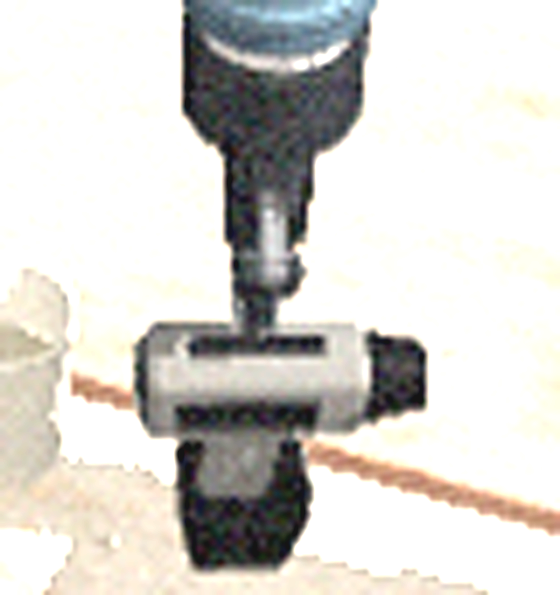

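View pics/side1z.png

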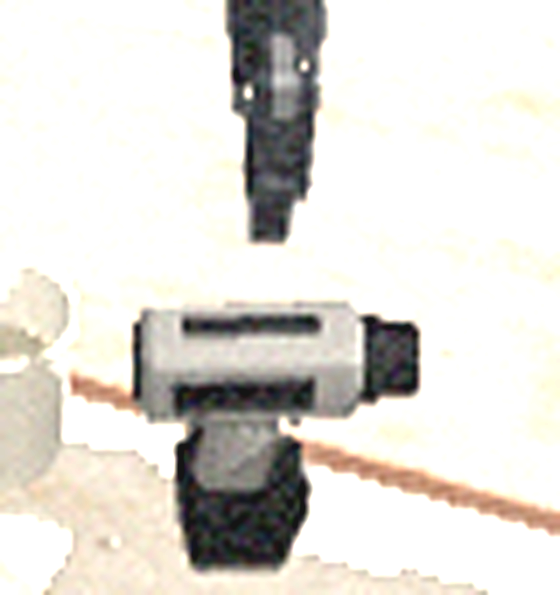

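```bash
python3 - <<'E'
from h import *
s=load('side1')
p=np.array([446.7,349.9,213.5]); y=np.array([-np.sin(.39),np.cos(.39),0])
for k in(-50,-42,0,42):
  for z in(-22,-9,54): print(k,z,(proj(s,p+y*k+[0,0,z])-[285,85])*7)
t=load('top1')
for k in(-57,-42,0,42):
  for z in(-22,-9,54): print('t',k,z,(proj(t,p+y*k+[0,0,z])-[80,150])*5)
E
```

```text
-50 -22 [260.17649583 334.09949609]
-50 -9 [261.89341478 312.32769921]
-50 54 [270.56671601 202.34385081]
-42 -22 [259.13977933 320.13397161]
-42 -9 [260.84429401 298.33005363]
-42 54 [269.45384312 188.1978825 ]
0 -22 [253.79700121 248.16183827]
0 -9 [255.43828573 226.20166727]
0 54 [263.7230531 115.3525696]
42 -22 [248.61660412 178.37712654]
42 -9 [250.19769298 156.28029839]
42 54 [258.1735671   44.81185135]
t -57 -22 [383.69735421 251.59788607]
t -57 -9 [377.43864727 245.95621552]
t -57 54 [345.17422216 216.87269093]
t -42 -22 [353.55398764 263.31700133]
t -42 -9 [346.97821293 257.79265755]
t -42 54 [313.07768907 229.31264475]
t 0 -22 [268.91847343 296.22153254]
t 0 -9 [261.44998955 291.02756967]
t 0 54 [222.94220215 264.24729925]
t 42 -22 [183.93632251 329.26082891]
t 42 -9 [175.56782713 324.40001689]
t 42 54 [132.4138953  299.33420265]
```

The jaws shut fully and are pressing on top of the head, so the fingertips seem to be about 40 mm higher than the reported TCP implies. I'll lift clear and measure the fingertip itself.

>>> play_rows(
  plan=[0,0,-0.5,0,0,0,0,0,-2,0,0,0,0,0,-4,0,0,0,0,0,-6,0,0,0,0,0,-8,0,0,0,0,0,-9,0,0,0,0,0,-9,0,0,0,0,0,-9,0,0,0],
)

```text
clock: 3.8
ee_pos: [446.6, 350.0, 215.4]
orientation: [0.608, -3.081, 0.0]
contact_force: [-0.1, 0.2, -0.0]
gripper_width: 0.0
```

```bash
python3 - <<'E'
from h import *
go(447,350,214,0.39)
print(robot.read_state()['qpos'])
for n,b in(('side',(60,270)),('top',(150,85))):
    c=snap(n,n+'3');im=cv2.resize(c['image'][b[0]:b[0]+110,b[1]:b[1]+110,::-1],None,fx=5.4,fy=5.4,interpolation=2);cv2.imwrite(f'pics/{n}3z.png',cv2.convertScaleAbs(im,alpha=2,beta=20))
E
```

```text
t 3.8 pos [446.6 350.  215.4] yaw 0.3894 tilt [-0.0009 -0.0005] F [-0.1  0.2 -0. ] w 0.0
shift cm [-0.03 -0.02  0.14] turn [-0.01 -0.06 -0.03]
[ 4.68200328e-01  2.89740159e-01  1.48955097e+00 -1.20480753e-05
  1.36329826e+00 -1.49198443e+00]
```

View pics/side3z.png

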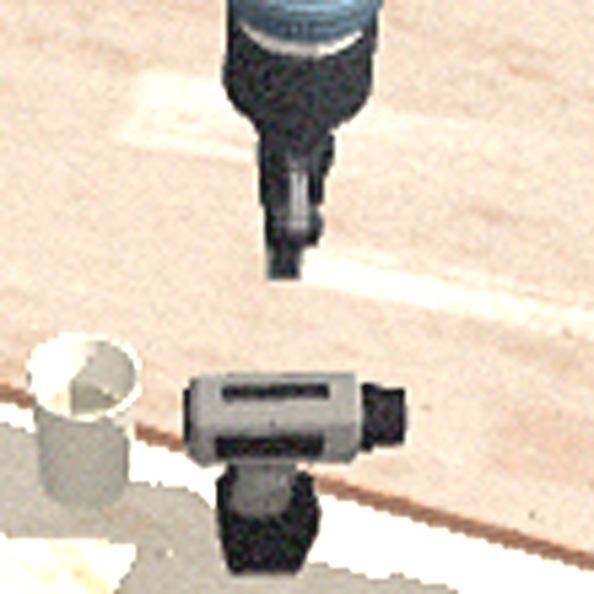

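View pics/top3z.png

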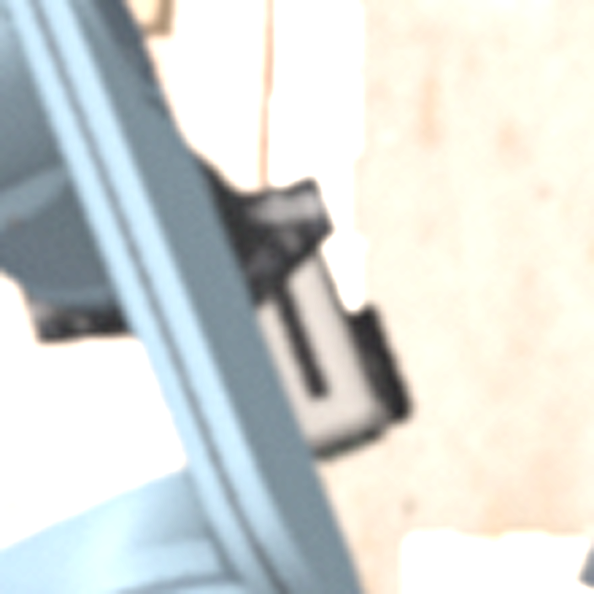

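```bash
python3 - <<'E'
from h import *
s=load('side3');t=load('top3')
p=np.array([446.6,350,215.4])
for dz in(-22,0,12,20,100,160): print(dz,proj(s,p+[0,0,dz]),(proj(s,p+[0,0,dz])-[270,60])*5.4,(proj(t,p+[0,0,dz])-[85,150])*5.4)
u=(270+283/5.4-.4,60+278/5.4-.4)
for uu in((132.2,205.6),(134.2,202.6),(130,206)): print(tri(s,u,t,uu))
# start image check: gripper visible in both initial views
for n in('side0','top0'): print(n,[proj(load(n),[191.3,515.1,213.4+d]) for d in(-22,0,54,100)])
E
python3 - <<'E'
from h import *
for n,b in(('side',(0,210)),('top',(290,0))):
    c=load(n+'0');im=cv2.resize(c['image'][b[0]:b[0]+80,b[1]:b[1]+100,::-1],None,fx=6,fy=6,interpolation=2);cv2.imwrite(f'pics/{n}0z.png',cv2.convertScaleAbs(im,alpha=2.5,beta=20))
E
```

```text
-22 [321.27020037 119.96459729] [276.85908199 323.80882539] [262.01950768 319.3323154 ]
0 [321.66943462 114.61930563] [279.01494696 294.94425042] [248.2242463  309.74540096]
12 [321.89116384 111.65060405] [280.21228476 278.91326188] [240.49132437 304.37146429]
20 [322.04057339 109.65018058] [281.01909628 268.11097515] [235.25157288 300.7301379 ]
100 [323.60856345  88.65658069] [289.48624261 154.74553574] [178.81151999 261.50754229]
160 [324.88031556  71.6292693 ] [296.35370402  62.79805424] [130.99737806 228.27945945]
(array([447.8017225 , 342.33692276, 236.37053618]), np.float64(2.645340408273454))
(array([451.55233237, 334.69651986, 245.43052791]), np.float64(0.5944731885929364))
(array([447.01489949, 348.10361144, 231.35105674]), np.float64(0.7633237427840528))
side0 [array([263.94932267,  65.83531666]), array([263.7005808 ,  60.36345445]), array([263.06682541,  46.42200539]), array([262.49932326,  33.93800529])]
top0 [array([ 54.1877801 , 320.15524028]), array([ 50.08023524, 320.35573927]), array([ 39.32741408, 320.88060993]), array([ 29.33224493, 321.36849779])]
```

View pics/side0z.png

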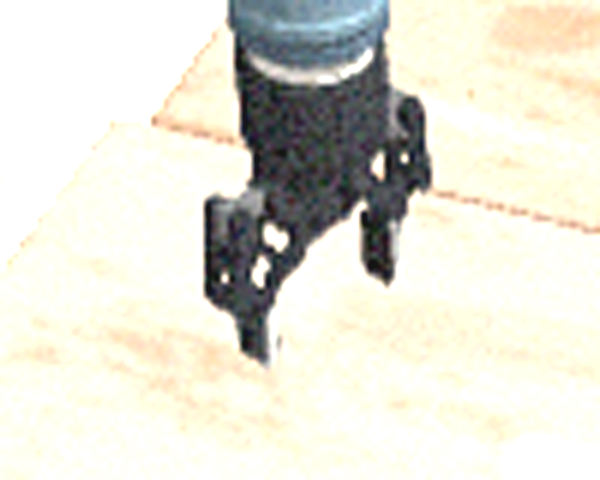

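View pics/top0z.png

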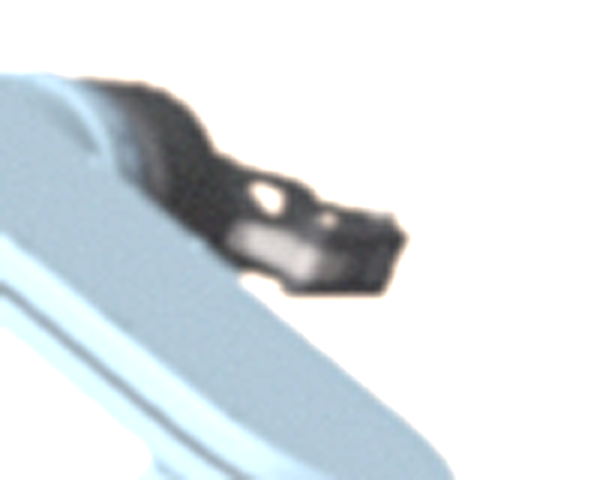

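>>> play_rows(
  plan=[0,-0.2,0,0,0,0,0,-0.2,0,0,0,0,0,-0.2,0,0,0,0,0,-0.2,0,0,0,0,0,-0.2,1,0,0,0,0,-0.2,2,0,0,0,0,-0.2,3.5,0,0,0,0,-0.2,5,0,0,0,0,-0.2,6.5,0,0,0,0,-0.2,8,0,0,0,0,-0.2,9,0,0,0,0,-0.2,9,0,0,0],
  gripper=0,
)

```text
clock: 5.1
ee_pos: [446.4, 347.7, 123.9]
orientation: [0.607, -3.078, 0.002]
contact_force: [0.5, -0.3, 0.3]
gripper_width: 1.0
```

```bash
python3 - <<'E'
from h import *
go(447,348,88,0.39)
for n,b in(('side',(60,270)),('top',(150,85))):
    c=snap(n,n+'4');im=cv2.resize(c['image'][b[0]:b[0]+110,b[1]:b[1]+110,::-1],None,fx=5.4,fy=5.4,interpolation=2);cv2.imwrite(f'pics/{n}4z.png',cv2.convertScaleAbs(im,alpha=2,beta=20))
E
```

```text
t 5.1 pos [446.4 347.7 123.9] yaw 0.3894 tilt [-0.0037 -0.0018] F [ 0.5 -0.3  0.3] w 1.0
shift cm [-0.08  0.01  3.59] turn [-0.02 -0.23 -0.03]
```

View pics/side4z.png

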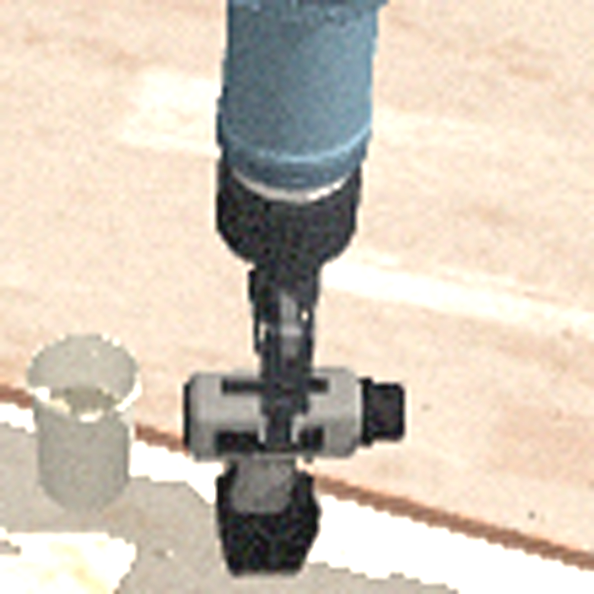

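View pics/top4z.png

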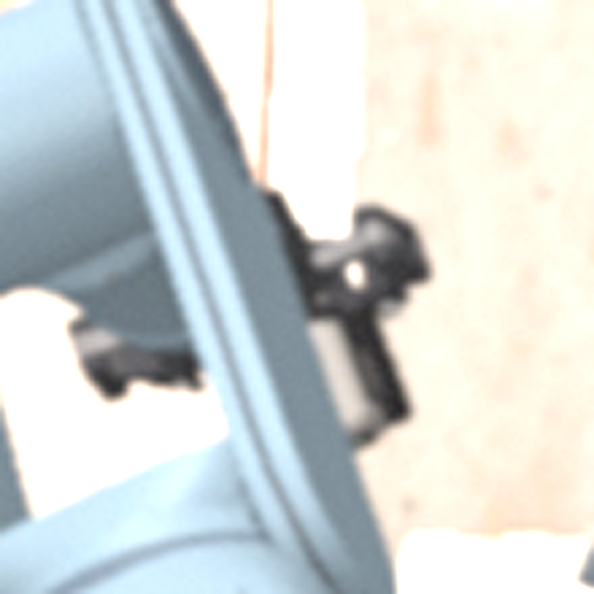

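The side view shows the near finger in front of the head, column about 280 against a head centre of about 277, so the jaws straddle it but sit high. I'll go 36 mm further down.

>>> play_rows(
  plan=[0,0,0.8,0,0,0,0,0,1.6,0,0,0,0,0,2.4,0,0,0,0,0,3.2,0,0,0,0,0,3.6,0,0,0,0,0,3.6,0,0,0],
)

```text
clock: 5.8
ee_pos: [447.2, 348.1, 89.2]
orientation: [0.608, -3.081, 0.001]
contact_force: [0.4, 0.8, -0.2]
gripper_width: 0.999
```

```bash
python3 - <<'E'
from h import *
go(447,348,88,0.39)
for n,b in(('side',(60,270)),):
    c=snap(n,n+'5');im=cv2.resize(c['image'][b[0]:b[0]+110,b[1]:b[1]+110,::-1],None,fx=5.4,fy=5.4,interpolation=2);cv2.imwrite(f'pics/{n}5z.png',cv2.convertScaleAbs(im,alpha=2,beta=20))
E
```

```text
t 5.8 pos [447.2 348.1  89.2] yaw 0.3894 tilt [-0.0015 -0.0007] F [ 0.4  0.8 -0.2] w 0.999
shift cm [ 0.02 -0.    0.12] turn [-0.01 -0.1  -0.03]
```

View pics/side5z.png

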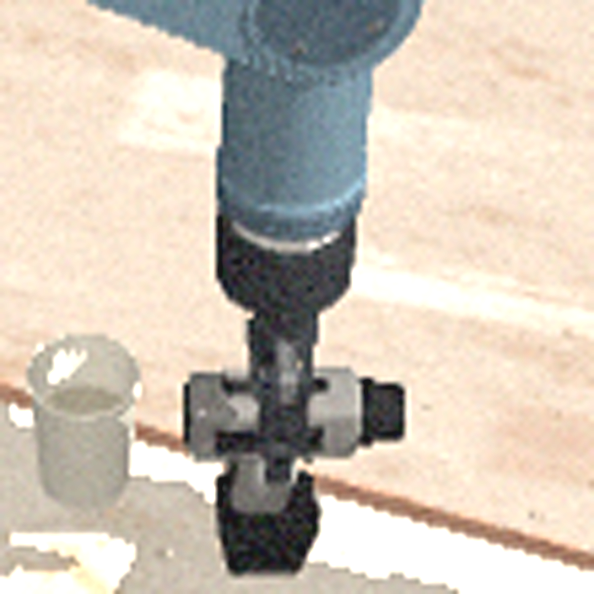

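>>> play_rows(
  plan=[0,0,0,0,0,0,0,0,0,0,0,0,0,0,0,0,0,0,0,0,0,0,0,0,0,0,0,0,0,0,0,0,0,0,0,0,0,0,0,0,0,0,0,0,0,0,0,0],
  gripper=1,
  squeeze=60,
)

```text
clock: 6.65
ee_pos: [448.1, 348.9, 90.7]
orientation: [-0.608, 3.081, 0.001]
contact_force: [-0.5, 2.7, 5.9]
gripper_width: 0.456
```

```bash
python3 - <<'E'
from h import *
go(447,348,188,0.39)
for n,b in(('side',(60,270)),):
    c=snap(n,n+'6');im=cv2.resize(c['image'][b[0]:b[0]+110,b[1]:b[1]+110,::-1],None,fx=5.4,fy=5.4,interpolation=2);cv2.imwrite(f'pics/{n}6z.png',cv2.convertScaleAbs(im,alpha=2,beta=20))
E
```

```text
t 6.65 pos [448.1 348.9  90.7] yaw 0.3894 tilt [0.0011 0.001 ] F [-0.5  2.7  5.9] w 0.456
shift cm [ 0.12 -0.03 -9.73] turn [ 0.03  0.08 -0.03]
```

View pics/side6z.png

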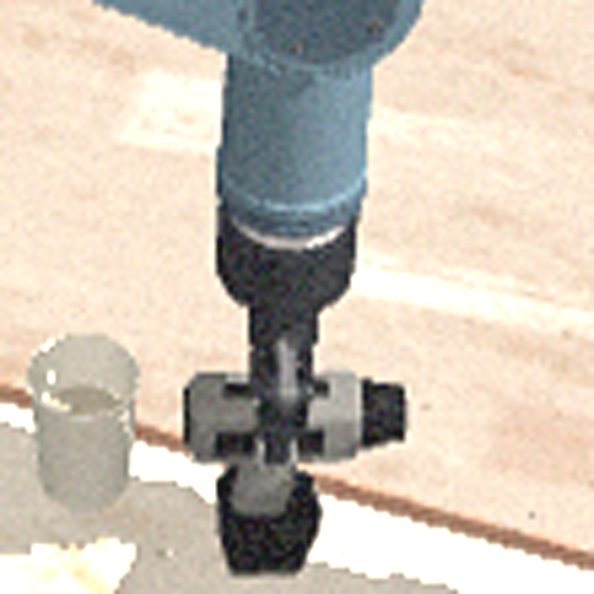

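Gripped: an opening of 0.456 × 85 mm gives 39 mm, which matches the 40 mm head. Lifting.

>>> play_rows(
  plan=[0,0,-0.5,0,0,0,0,0,-1.5,0,0,0,0,0,-3,0,0,0,0,0,-4.5,0,0,0,0,0,-6,0,0,0,0,0,-7.5,0,0,0,0,0,-9,0,0,0,0,0,-9.6,0,0,0,0,0,-9.6,0,0,0,0,0,-9.6,0,0,0],
)

```text
clock: 7.7
ee_pos: [447.2, 348.0, 185.4]
orientation: [0.608, -3.081, 0.001]
contact_force: [0.8, 0.0, -3.4]
gripper_width: 0.46
```

```bash
python3 - <<'E'
from h import *
go(516.6,277.5,184,0.01)
for n,b in(('side',(40,270)),):
    c=snap(n,n+'7');im=cv2.resize(c['image'][b[0]:b[0]+110,b[1]:b[1]+110,::-1],None,fx=5.4,fy=5.4,interpolation=2);cv2.imwrite(f'pics/{n}7z.png',cv2.convertScaleAbs(im,alpha=2,beta=20))
E
```

```text
t 7.7 pos [447.2 348.  185.4] yaw 0.3894 tilt [-0.0012 -0.0008] F [ 0.8  0.  -3.4] w 0.46
shift cm [-3.74 -9.16  0.13] turn [-0.03 -0.08 21.74]
```

View pics/side7z.png

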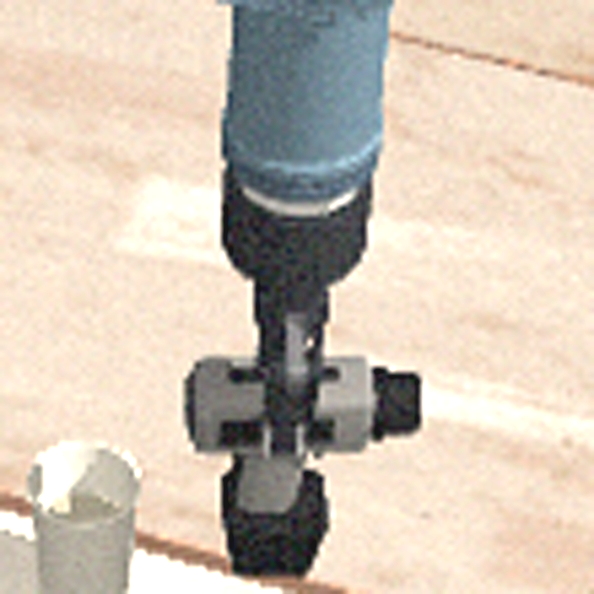

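>>> play_rows(
  plan=[-0.2,-0.5,0,0,0,1.2,-0.7,-1.7,0,0,0,4,-1.2,-2.8,0,0,0,6.8,-1.6,-3.9,0,0,0,9.4,-2.0,-5,0,0,0,12,-2.5,-6.1,0,0,0,14.6,-2.9,-7.2,0,0,0,17,-3.3,-8.1,0,0,0,19.2,-3.6,-8.8,0,0,0,21,-3.7,-9.2,0.1,0,0,21.7,-3.7,-9.2,0.1,0,0,21.7,-3.7,-9.2,0.1,0,0,21.7],
)

```text
clock: 8.95
ee_pos: [516.6, 277.5, 185.0]
orientation: [0.017, -3.141, -0.0]
contact_force: [-0.6, 0.4, -3.2]
gripper_width: 0.458
```

```bash
python3 - <<'E'
from h import *
go(516.6,277.5,184,0.01)
for n,b in(('side',(60,290)),('top',(60,85))):
    c=snap(n,n+'8');im=cv2.resize(c['image'][b[0]:b[0]+150,b[1]:b[1]+150,::-1],None,fx=4,fy=4,interpolation=2);cv2.imwrite(f'pics/{n}8z.png',cv2.convertScaleAbs(im,alpha=2,beta=20))
E
```

```text
t 8.95 pos [516.6 277.5 185. ] yaw 0.011 tilt [-0.0005  0.0001] F [-0.6  0.4 -3.2] w 0.458
shift cm [-0.   0.   0.1] turn [ 0.01 -0.03  0.06]
```

View pics/side8z.png

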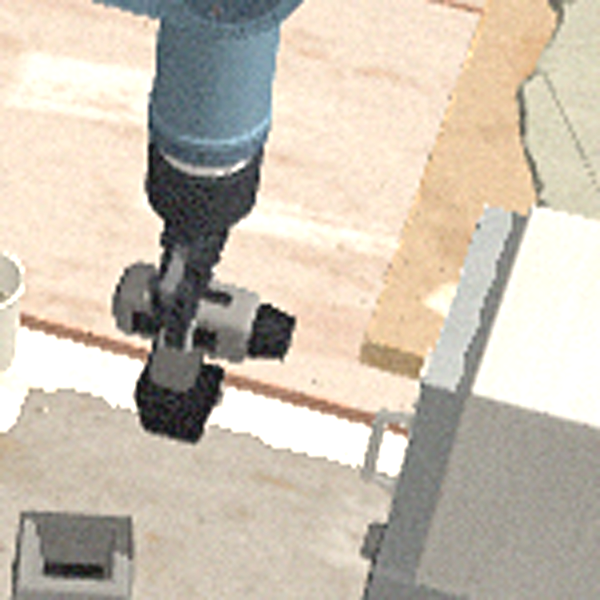

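View pics/top8z.png

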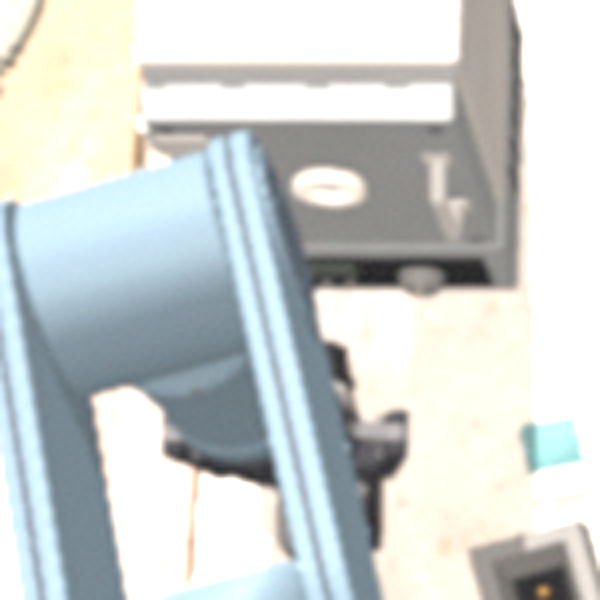

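```bash
python3 - <<'E'
from h import *
s=load('side8');t=load('top8')
def S(p): return (proj(s,p)-[290,60]+.4)*4
def T(p): return (proj(t,p)-[85,60]+.4)*4
L=np.array([591.6,278.2,216.3])
print('lens',S(L),'top of nose',S(L+[0,0,20.5]),'-y',S(L+[0,-20.5,0]),'+y',S(L+[0,20.5,0]),'bot',S(L-[0,0,20.5]))
print('top -y',T(L+[0,-20.5,0]),'top',T(L+[0,0,20.5]))
O=np.array([516.6,277.5,94.3])
for x in(-22,22):print('foot bottom -y',S(O+[x,-17,0]),T(O+[x,-17,0]))
for x in(-30,30):print('foot 45 -y',S(O+[x,-25,45]),T(O+[x,-25,45]))
for x in(-50,50):print('head -y mid',S(O+[x,-20,122]),T(O+[x,-20,122]))
c=(85+(328)/4-.4,60+187/4-.4); print('spy',onz(t,*c,215))
E
python3 - <<'E'
from h import *
c=load('side8');im=cv2.resize(c['image'][110:180,310:370,::-1],None,fx=10,fy=10*.85,interpolation=2);cv2.imwrite('pics/s8q.png',cv2.convertScaleAbs(im,alpha=2.5,beta=20))
E
```

```text
lens [289.22045121 340.61601768] top of nose [292.67424454 320.66093655] -y [280.74724568 360.99621625] +y [297.56837444 320.53715468] bot [285.84465845 360.12043271]
top -y [356.76136254 348.46563856] top [314.38883942 337.55501545]
foot bottom -y [140.49285372 431.07118262] [382.70264411 553.61051718]
foot bottom -y [195.78273429 447.55415205] [385.53353558 485.98180464]
foot 45 -y [130.29163042 396.65238759] [381.98707143 551.37301201]
foot 45 -y [207.71412371 419.4787102 ] [385.97949143 456.15877858]
head -y mid [111.98572492 312.85519382] [347.7004665 557.6835374]
head -y mid [246.45160218 351.39166329] [355.25005805 389.68921048]
spy [691.73735967 279.41706003 215.        ]
```

View pics/s8q.png

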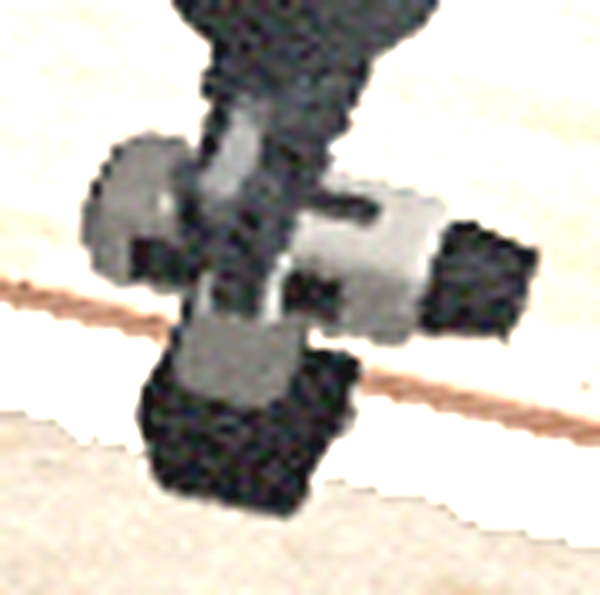

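The side view puts the nose front at about 1 px above the prediction, so the lens is 1–3 mm high and about 1 mm to the left. I'll trim that and hold.

>>> play_rows(
  plan=[0,-0.1,0.2,0,0,0,0,-0.1,0.2,0,0,0,0,-0.1,0.2,0,0,0,0,-0.1,0.2,0,0,0,0,-0.1,0.2,0,0,0,0,-0.1,0.2,0,0,0,0,-0.1,0.2,0,0,0,0,-0.1,0.2,0,0,0,0,-0.1,0.2,0,0,0,0,-0.1,0.2,0,0,0,0,-0.1,0.2,0,0,0,0,-0.1,0.2,0,0,0],
)

```text
clock: 10.25
ee_pos: [516.9, 276.3, 183.1]
orientation: [0.017, -3.142, -0.0]
contact_force: [0.3, -0.2, -3.8]
gripper_width: 0.463
```

>>> play_rows(
  plan=[0,0,0,0,0,0,0,0,0,0,0,0,0,0,0,0,0,0,0,0,0,0,0,0,0,0,0,0,0,0,0,0,0,0,0,0,0,0,0,0,0,0,0,0,0,0,0,0,0,0,0,0,0,0,0,0,0,0,0,0,0,0,0,0,0,0,0,0,0,0,0,0],
)

```text
clock: 11.45
ee_pos: [516.9, 276.3, 183.1]
orientation: [-0.017, 3.142, -0.0]
contact_force: [-0.1, -0.1, -3.5]
gripper_width: 0.463
```

>>> play_rows(
  plan=[0,0,0,0,0,0,0,0,0,0,0,0,0,0,0,0,0,0,0,0,0,0,0,0,0,0,0,0,0,0,0,0,0,0,0,0],
)

```text
clock: 12.05
ee_pos: [516.9, 276.3, 183.1]
orientation: [-0.017, 3.142, -0.0]
contact_force: [-0.2, 0.8, -3.5]
gripper_width: 0.465
```

```bash
python3 - <<'E'
from h import *
go(478.7,164.6,183,0.30)
E
```

```text
t 12.05 pos [516.9 276.3 183.1] yaw 0.0107 tilt [ 0. -0.] F [-0.2  0.8 -3.5] w 0.465
shift cm [ 3.940e+00 -1.113e+01  1.000e-02] turn [ -0.     0.   -16.57]
```

The hold lasted about 2.9 s, well still. Moving to above the dock.

>>> play_rows(
  plan=[0.2,-0.6,0,0,0,-1,0.6,-1.8,0,0,0,-2.8,1,-3,0,0,0,-4.6,1.5,-4.2,0,0,0,-6.4,1.9,-5.4,0,0,0,-8.2,2.3,-6.6,0,0,0,-10,2.8,-7.8,0,0,0,-11.8,3.2,-9,0,0,0,-13.5,3.6,-10.2,0,0,0,-15.2,3.9,-11,0,0,0,-16.4,3.9,-11.1,0,0,0,-16.6,3.9,-11.1,0,0,0,-16.6],
)

```text
clock: 13.25
ee_pos: [479.2, 164.7, 183.3]
orientation: [-0.469, 3.106, 0.0]
contact_force: [0.8, -0.6, -3.2]
gripper_width: 0.461
```

>>> play_rows(
  plan=[0,0,0.7,0,0,0,0,0,1.2,0,0,0,0,0,1.5,0,0,0,0,0,1.5,0,0,0],
)

```text
clock: 13.65
ee_pos: [478.5, 165.1, 167.2]
orientation: [0.47, -3.104, -0.0]
contact_force: [0.0, -0.7, -2.6]
gripper_width: 0.459
```

```bash
python3 - <<'E'
from h import *
go(478.7,164.6,103,0.30)
for n,b in(('side',(130,270)),('top',(160,180))):
    c=snap(n,n+'9');im=cv2.resize(c['image'][b[0]:b[0]+100,b[1]:b[1]+100,::-1],None,fx=6,fy=6,interpolation=2);cv2.imwrite(f'pics/{n}9z.png',cv2.convertScaleAbs(im,alpha=2.2,beta=20))
E
```

```text
t 13.65 pos [478.5 165.1 167.2] yaw 0.3008 tilt [-0.0018 -0.0002] F [ 0.  -0.7 -2.6] w 0.459
shift cm [-0.01 -0.05  6.42] turn [ 0.02 -0.1   0.04]
```

View pics/side9z.png

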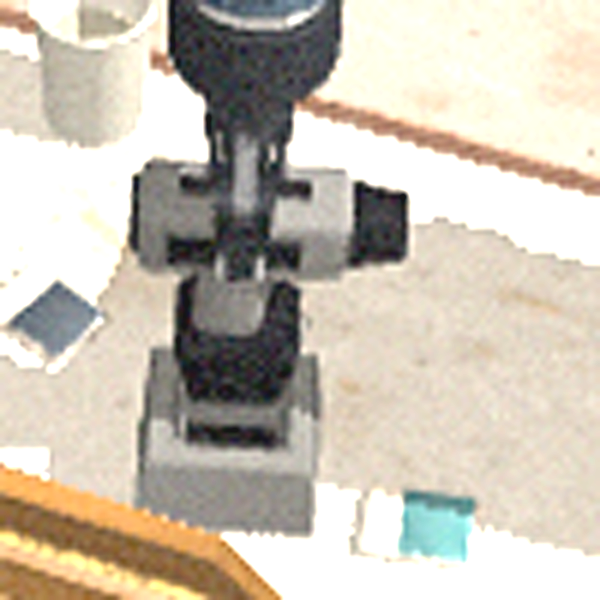

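View pics/top9z.png

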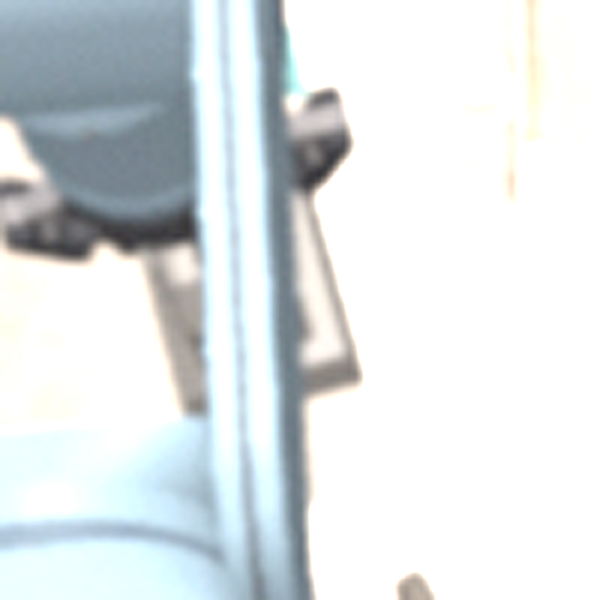

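```bash
python3 - <<'E'
from h import *
s=load('side9');c,sn=np.cos(.3),np.sin(.3)
for z in(74.5,76.5,78.5):
  for x in(-22,22):
    p=np.array([478.5+c*x+sn*17,165.1+sn*x-c*17,z]); print(z,x,(proj(s,p)-[270,130]+.42)*6)
im=cv2.resize(s['image'][175:225,290:330,::-1],None,fx=14,fy=12,interpolation=2);cv2.imwrite('pics/s9q.png',cv2.convertScaleAbs(im,alpha=3.,beta=30))
E
```

```text
74.5 -22 [188.24894692 406.61979122]
74.5 22 [277.66308625 411.94874007]
76.5 -22 [188.3370145  404.19763268]
76.5 22 [277.84654654 409.52949951]
78.5 -22 [188.42526979 401.77031173]
78.5 22 [278.0303983  407.10509688]
```

View pics/s9q.png

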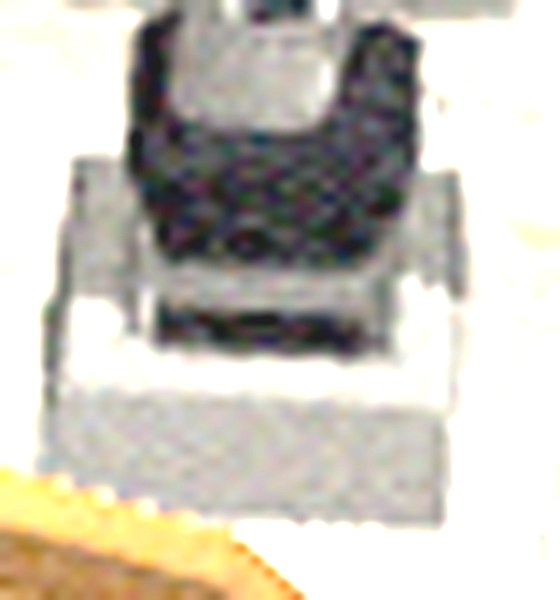

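>>> play_rows(
  plan=[0.1,-0.1,0.6,0,0,0,0.1,-0.1,1.2,0,0,0,0.1,-0.1,1.8,0,0,0,0.1,-0.1,2.4,0,0,0,0.1,-0.1,3,0,0,0,0.1,-0.1,3.5,0,0,0,0.1,-0.1,4,0,0,0,0.1,-0.1,4.4,0,0,0,0.1,-0.1,4.7,0,0,0,0.1,-0.1,5,0,0,0,0.1,-0.1,5,0,0,0,0.1,-0.1,5,0,0,0],
)

```text
clock: 14.95
ee_pos: [478.5, 163.7, 118.2]
orientation: [-0.47, 3.106, -0.0]
contact_force: [0.1, 0.3, -3.7]
gripper_width: 0.462
```

```bash
python3 - <<'E'
from h import *
go(477.7,163.8,103,0.30)
for n,b in(('side',(130,270)),):
    c=snap(n,n+'10');im=cv2.resize(c['image'][b[0]:b[0]+100,b[1]:b[1]+100,::-1],None,fx=6,fy=6,interpolation=2);cv2.imwrite(f'pics/{n}10z.png',cv2.convertScaleAbs(im,alpha=2.2,beta=20))
E
```

```text
t 14.95 pos [478.5 163.7 118.2] yaw 0.3005 tilt [ 0. -0.] F [ 0.1  0.3 -3.7] w 0.462
shift cm [0.07 0.03 1.52] turn [-0.    0.    0.03]
```

View pics/side10z.png

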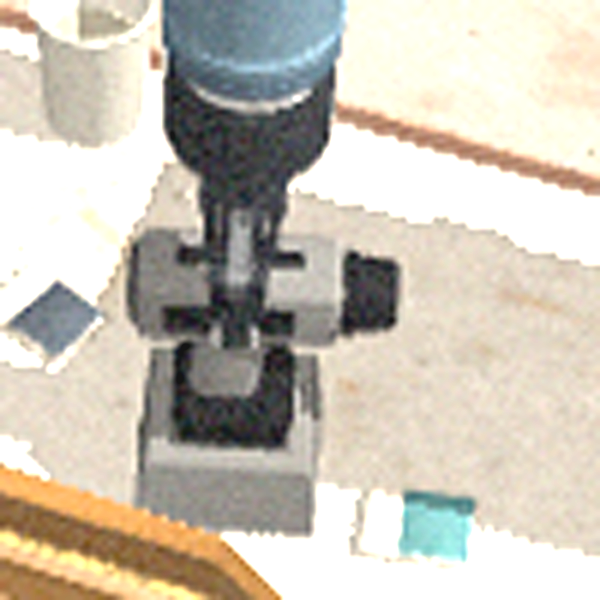

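The foot is inside the well with no contact force yet. Going on gently.

>>> play_rows(
  plan=[0,0,0.2,0,0,0,0,0,0.4,0,0,0,0,0,0.6,0,0,0,0,0,0.8,0,0,0,0,0,0.9,0,0,0,0,0,0.9,0,0,0],
)

```text
clock: 15.6
ee_pos: [478.3, 163.7, 108.8]
orientation: [0.47, -3.106, 0.0]
contact_force: [0.1, -1.4, -3.5]
gripper_width: 0.459
```

>>> play_rows(
  plan=[0,0,0.1,0,0,0,0,0,0.2,0,0,0,0,0,0.3,0,0,0,0,0,0.3,0,0,0],
)

```text
clock: 16.0
ee_pos: [478.4, 163.6, 106.0]
orientation: [0.47, -3.106, 0.0]
contact_force: [-1.1, -0.2, -3.2]
gripper_width: 0.462
```

>>> play_rows(
  plan=[0,0,0.1,0,0,0,0,0,0.2,0,0,0,0,0,0.2,0,0,0,0,0,0.2,0,0,0],
)

```text
clock: 16.4
ee_pos: [478.3, 163.8, 104.0]
orientation: [0.47, -3.106, -0.0]
contact_force: [-0.1, 1.4, -4.3]
gripper_width: 0.462
```

>>> play_rows(
  plan=[0,0,0.1,0,0,0,0,0,0.2,0,0,0,0,0,0.2,0,0,0,0,0,0.2,0,0,0],
)

```text
clock: 16.8
ee_pos: [478.6, 164.0, 102.7]
orientation: [-0.47, 3.105, 0.001]
contact_force: [-2.4, 3.4, 4.5]
gripper_width: 0.465
```

>>> play_rows(
  plan=[0.03,0.06,0.05,0,0,0,0.03,0.06,0.1,0,0,0,0.03,0.06,0.1,0,0,0,0.03,0.06,0.1,0,0,0],
)

```text
clock: 17.2
ee_pos: [478.6, 164.1, 102.6]
orientation: [-0.47, 3.104, -0.001]
contact_force: [-4.0, 1.6, 11.1]
gripper_width: 0.461
```

```bash
python3 - <<'E'
from h import *
go(477.7,163.8,103,0.30)
print(robot.read_state()['wrist_torque'])
for n,b in(('side',(130,270)),):
    c=snap(n,n+'11');im=cv2.resize(c['image'][b[0]:b[0]+100,b[1]:b[1]+100,::-1],None,fx=6,fy=6,interpolation=2);cv2.imwrite(f'pics/{n}11z.png',cv2.convertScaleAbs(im,alpha=2.2,beta=20))
E
```

```text
t 17.2 pos [478.6 164.1 102.6] yaw 0.3007 tilt [ 0.0021 -0.0001] F [-4.   1.6 11.1] w 0.461
shift cm [ 0.1  -0.01 -0.04] turn [-0.04  0.11  0.04]
[ 0.14332086  0.78206359 -0.01984132]
```

View pics/side11z.png

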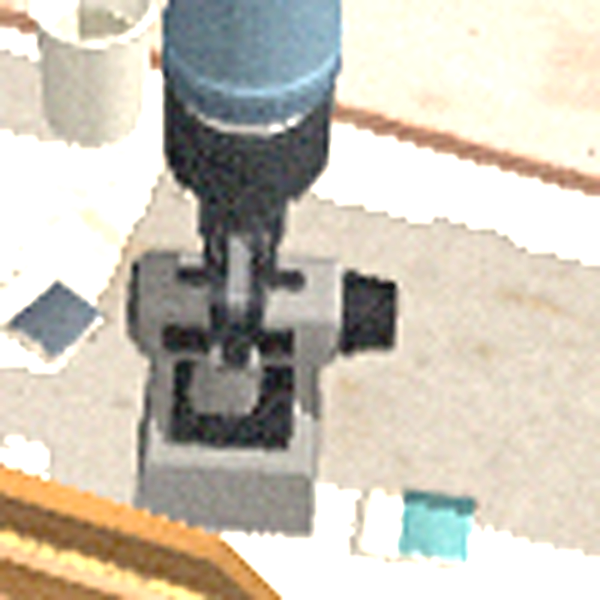

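It stopped stiffly at 102.6, and bench contact plus the 12 mm floor gives 102.7, so the foot is home. I'll relieve the load and release.

>>> play_rows(
  plan=[0.05,0,-0.1,0,0,0,0.05,0,-0.15,0,0,0,0.05,0,-0.15,0,0,0],
)

```text
clock: 17.55
ee_pos: [478.1, 164.0, 102.7]
orientation: [-0.47, 3.105, -0.0]
contact_force: [0.7, 1.7, 0.9]
gripper_width: 0.456
```

>>> play_rows(
  plan=[0,0,0,0,0,0,0,0,0,0,0,0,0,0,0,0,0,0,0,0,0,0,0,0,0,0,0,0,0,0,0,0,0,0,0,0,0,0,0,0,0,0,0,0,0,0,0,0],
  gripper=0,
)

```text
clock: 18.35
ee_pos: [477.5, 164.0, 102.6]
orientation: [-0.47, 3.106, -0.0]
contact_force: [0.1, -0.8, 0.6]
gripper_width: 0.999
```

```bash
python3 - <<'E'
from h import *
go(477.7,163.8,230,0.30)
for n,b in(('side',(130,270)),):
    c=snap(n,n+'12');im=cv2.resize(c['image'][b[0]:b[0]+100,b[1]:b[1]+100,::-1],None,fx=6,fy=6,interpolation=2);cv2.imwrite(f'pics/{n}12z.png',cv2.convertScaleAbs(im,alpha=2.2,beta=20))
E
```

```text
t 18.35 pos [477.5 164.  102.6] yaw 0.3005 tilt [ 0.0001 -0.    ] F [ 0.1 -0.8  0.6] w 0.999
shift cm [-1.000e-02 -3.000e-02 -1.274e+01] turn [-0.    0.    0.03]
```

View pics/side12z.png

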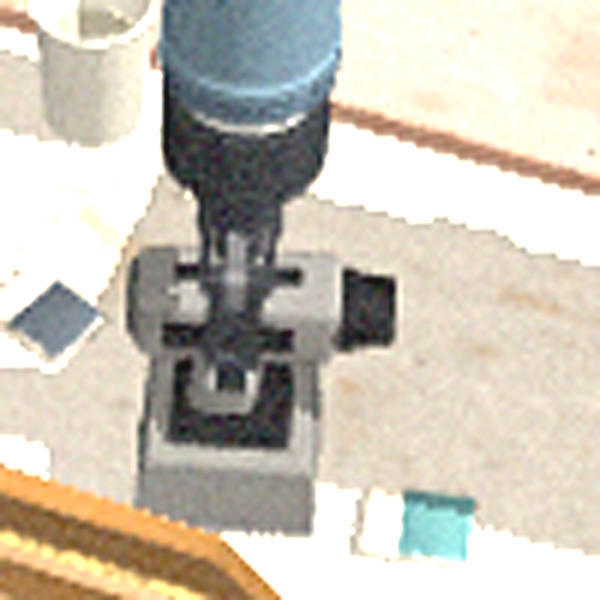

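Released, with the pyrometer standing. I'll withdraw straight up and then step away so the view is clear.

>>> play_rows(
  plan=[0,0,-0.5,0,0,0,0,0,-1.5,0,0,0,0,0,-3,0,0,0,0,0,-5,0,0,0,0,0,-7,0,0,0,0,0,-9,0,0,0,0,0,-11,0,0,0,0,0,-13,0,0,0,0,0,-14,0,0,0,0,0,-14,0,0,0],
)

```text
clock: 19.4
ee_pos: [478.5, 164.1, 244.6]
orientation: [-0.47, 3.102, -0.0]
contact_force: [0.2, -0.2, -0.1]
gripper_width: 1.0
```

>>> play_rows(
  plan=[0,2,0,0,0,0,0,5,0,0,0,0,0,8,0,0,0,0,0,11,0,0,0,0,0,14,0,0,0,0,0,17,0,0,0,0,0,19,0,0,0,0,0,20,0,0,0,0,0,20,0,0,0,0,0,20,0,0,0],
)

```text
schema error: expected a multiple of 6 numbers
```

```bash
python3 - <<'E'
from h import *
go(477.7,163.8,230,0.30)
for n,b in(('side',(150,270)),('top',(160,175))):
    c=snap(n,n+'13');im=cv2.resize(c['image'][b[0]:b[0]+80,b[1]:b[1]+80,::-1],None,fx=7.5,fy=7.5,interpolation=2);cv2.imwrite(f'pics/{n}13z.png',cv2.convertScaleAbs(im,alpha=1.8,beta=15))
E
```

```text
t 19.4 pos [478.5 164.1 244.6] yaw 0.3005 tilt [0.0039 0.0004] F [ 0.2 -0.2 -0.1] w 1.0
shift cm [ 0.09 -0.01  1.46] turn [-0.04  0.22  0.03]
```

View pics/side13z.png

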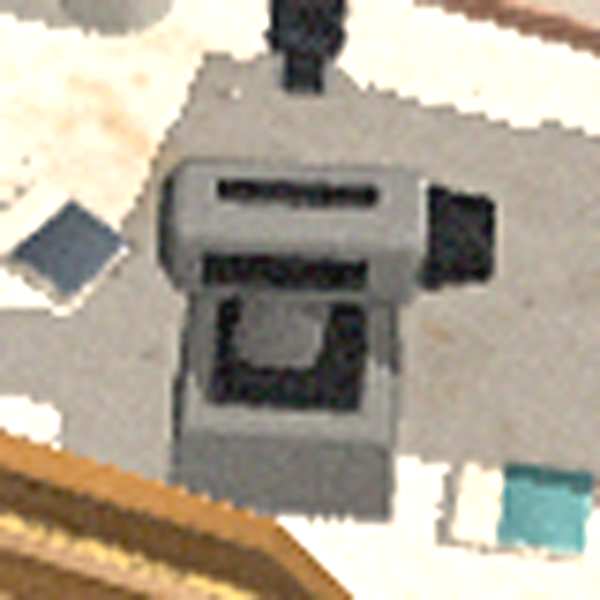

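View pics/top13z.png

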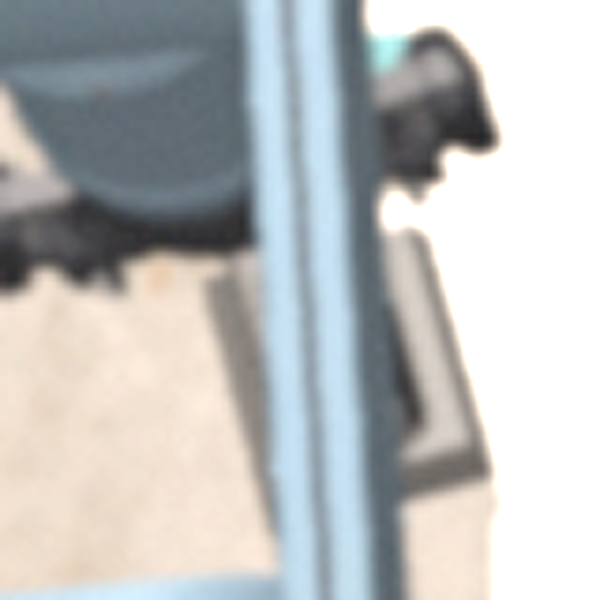

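View pics/side13.png

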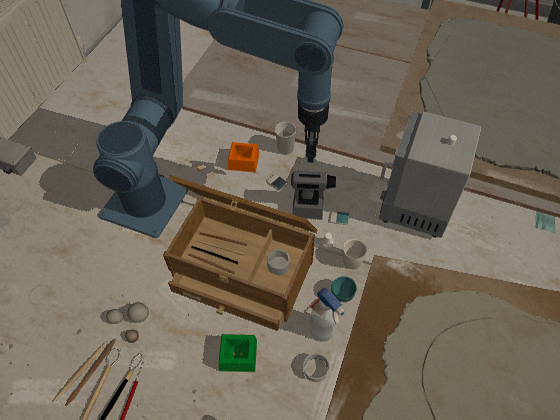

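The side view shows the pyrometer upright in the dock at about (309,190) with its foot in the well. The sideways move was refused because its list was malformed, so I'm sending it again.

>>> play_rows(
  plan=[0,2,0,0,0,0,0,5,0,0,0,0,0,8,0,0,0,0,0,11,0,0,0,0,0,14,0,0,0,0,0,17,0,0,0,0,0,19,0,0,0,0,0,20,0,0,0,0,0,20,0,0,0,0,0,20,0,0,0,0],
)

```text
clock: 20.5
ee_pos: [418.3, 354.3, 241.9]
orientation: [0.47, -3.105, 0.002]
contact_force: [0.4, -0.1, -0.3]
gripper_width: 0.997
```

>>> play_rows(
  plan=[0,2,0,0,0,0,0,5,0,0,0,0,0,8,0,0,0,0,0,11,0,0,0,0,0,14,0,0,0,0,0,17,0,0,0,0,0,20,0,0,0,0,0,20,0,0,0,0],
)

```text
clock: 21.3
ee_pos: [358.6, 547.8, 241.9]
orientation: [0.472, -3.105, -0.001]
contact_force: [-0.5, -0.3, 0.3]
gripper_width: 1.001
```

```bash
python3 - <<'E'
from h import *
np.set_printoptions(precision=1,suppress=True)
for n,b in(('side',(150,270)),('top',(160,175))):
    c=snap(n,n+'14');im=cv2.resize(c['image'][b[0]:b[0]+80,b[1]:b[1]+80,::-1],None,fx=7.5,fy=7.5,interpolation=2);cv2.imwrite(f'pics/{n}14z.png',cv2.convertScaleAbs(im,alpha=1.8,beta=15))
O=np.array([478.7,164.6,12]);R=Ro.from_euler('z',.3).as_matrix()
for n,b in(('side',(150,270)),('top',(160,175))):
  for q in((-50,0,144),(50,0,144),(75,0,142.5),(-29,0,147),(29,0,147),(-30,-25,45),(30,-25,45)):
    print(n,q,(proj(load(n+'14'),O+R@q)-[b[1],b[0]]+.43)*7.5)
E
```

```text
side (-50, 0, 144) [169.  191.2]
side (50, 0, 144) [432.8 206.5]
side (75, 0, 142.5) [498.7 212.8]
side (-29, 0, 147) [224.4 189.4]
side (29, 0, 147) [377.7 198.3]
side (-30, -25, 45) [213.1 400.7]
side (30, -25, 45) [364.6 409.8]
top (-50, 0, 144) [345.9 446.1]
top (50, 0, 144) [262.7 154.4]
top (75, 0, 142.5) [242.9  83.9]
top (-29, 0, 147) [327.2 382.5]
top (29, 0, 147) [278.9 212.9]
top (-30, -25, 45) [430.3 418.6]
top (30, -25, 45) [383.1 255.8]
```

View pics/top14z.png

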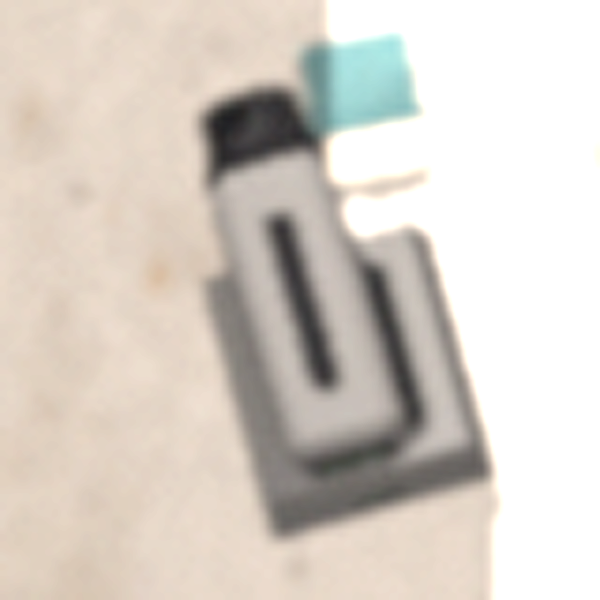

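View pics/side14z.png

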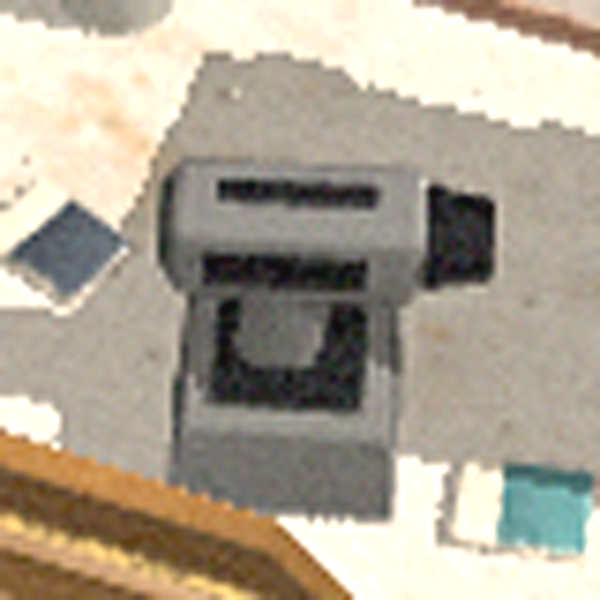

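View pics/top14.png

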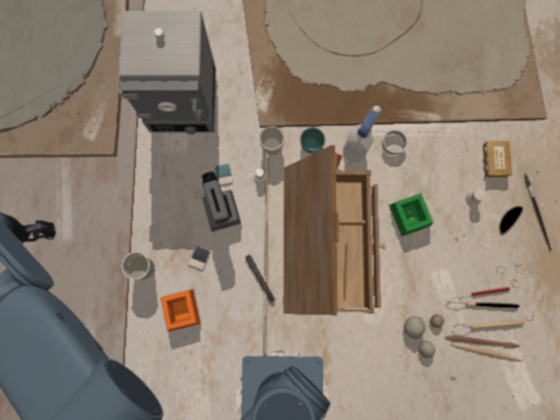

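```bash
python3 -c "
from rig import robot
print(robot.sign_off())"
```

```text
the job is handed in; nothing more can be done
None
```

I took the kiln reading, stood the pyrometer upright in the grey dock, let go of it and handed the job in at about 21 s. No verdict came back.

**What I did**
- **Sighting:** I held it level and square to the door (about 0.01 rad) for about 2.9 s, with the lens about 100 mm from the spyhole. The camera check of the lens position was off by 1–3 mm, and I trimmed that before the hold.
- **Docking:** I lowered it until it stopped firmly at the floor height I expected, peaking at about 11 N on the tool. Then I took the load off and opened the gripper.

**Last checks**
- Both camera views match the fully seated position to within about 1 pixel.
- The cup, tiles and bung look unmoved, the gripper is well clear, and no contact force is left.

**What failed or disagreed**
- **First grasp missed:** The fingertips sat about 35–40 mm higher than the reported tool position and the stated tool sizes imply. The jaws shut on top of the head with about 13 N, rocking it and shifting it about 2 mm. I measured the offset in the images, corrected for it, and the second grasp held.
- **Small height residual:** With the pyrometer in the gripper, the views still showed it 1–3 mm higher than calculated.
- **Unneeded moves:** One withdrawal call was refused because its list of numbers was malformed. Two resends then both ran, so the arm ended 20 cm farther to the left than planned, touching nothing.

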